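# Clear a jammed peg blank feeder into the catch tray

### The job

The blank feeder is jammed: tip its brass tube right over until it lines up with the chute, push the wedged ebony blanks out through its foot with the push rod so that they slide down to the shut gate, and lay the rod back on its rest. Then hold the tray by its handle under the chute's lip and lift it so that its rim raises the ears of the gate, catch all the blanks in the held tray, and set it back upright in the middle of the cork mat, leaving the gate shut. Put every stray blank from the counter in the tray as well, and leave the mug, hammer, gauge and the two finished pegs alone.

Things in the scene. Friction and masses are not known exactly. Their poses are not given: they have to be found in the camera images.
- tube (a joint): hinge of the brass feeder tube, rad: 0 upright (as at the start), grows as the tube's mouth swings away from the chute, to its stop at 1.047, where the tube slopes 30 degrees from level in line with the chute. It is stiff (0.35 N m) and stays where it is left. Pushing its chute-side face near the mouth tips it.
- tube_mouth (a point): centre of the tube's open mouth (upper end). Tube axes: z along the bore from foot to mouth, x across the bore towards the slotted face that looks to the chute when upright, y the hinge line. Square bore 28 x 28 mm, walls 4 mm, 145 mm long; the slotted face has a 14 mm wide slit down its whole length.
- tube_foot (a point): centre of the tube's open foot, same axes. The hinge line is at x = -14 mm from here, 117.5 mm behind the lip and 69.5 mm above it. A spring leaf stands into the bore 6 to 28 mm above the foot and holds the blanks; it yields to a push of 7 to 12 N along the bore. Pushing the rod's tip level with the foot or up to 10 mm beyond clears all blanks.
- lip (a point): middle of the lower end of the steel chute, on its floor, 88 mm above the counter. Axes of the fixed feeder stand: x level, the way the blanks slide, z up. The chute (30 mm wide inside, side walls 27 mm high and 4 mm thick, 130 mm long, slippery) falls at 30 degrees towards +x to this point; the tube's foot, at the chute's upper end, is 104 to 118 mm behind it. Beyond the lip, and from it back to 70 mm behind it beneath the chute, there is only free counter.
- gate (a joint): lift gate that closes the chute at the lip, m: 0 shut, up to 0.045 raised. It weighs 60 g and drops shut by itself. A blank passes under it once it is raised about 26 mm. The second blank may stop half-way, leaning on the lip and on the first: drawing the lifted tray 30 to 40 mm along +x of the lip, with the gate still up, lets it slide in.
- gate_ears (a point): middle between the two ears of the gate, on their underside: flat steel tabs 14 mm wide that stick out sideways (along y of the lip) from 19 to 58 mm either side, 46 mm above the counter when shut, 7 mm beyond the lip. Something raised under the ears lifts the gate.
- rod_grip (a point): push rod, 240 mm long: centre of the part of its wooden handle to grip (24 mm thick round handle, 80 mm long), which is also near the centre of mass. x points along the rod to its tip, 195 mm from here. The front 160 mm is a 14 mm thick metal shaft. 120 g.
- rod_tip (a point): centre of the flat tip of the push rod
- rest_grip (a point): fixed wooden rod rest: where rod_grip lies when the rod is in its two open-topped notches, 57 mm above the counter; x points the way the rod's tip points. The notches are 37 mm behind (32 mm wide, for the handle) and 135 mm ahead of this point (22 mm wide, for the shaft); their prongs rise to 70 mm.
- mat_top (a point): centre of the top of the thin cork mat, 200 (along its x) x 150 x 3 mm, fixed on the counter; the tray starts on it
- tray_floor (a point): maple catch tray, 160 g: centre of its inner floor, 5 mm above its underside. x points to its handle end. Inside 160 (x) x 80 (y) mm, outside 170 x 90 mm, rim 32 mm above the underside; the floor is waxed and slippery.
- tray_grip (a point): grip point on the tray's handle, an upright plate 10 mm thick (x), 46 mm wide (y), rising to 105 mm above the underside at the tray's +x end; this point is 90 mm from the tray's centre and 88 mm above its underside
- fed1_c (a point): centre of a square ebony peg blank 22 x 22 x 56 mm, 32 g, long axis z, wedged in the tube at the start
- fed2_c (a point): centre of a square ebony peg blank 22 x 22 x 56 mm, 32 g, long axis z, wedged in the tube at the start above the other (absent in some starts)
- stray1_c (a point): centre of a stray ebony peg blank 22 x 22 x 56 mm, 32 g, long axis x, lying on the counter (some are absent)
- stray2_c (a point): centre of a stray ebony peg blank 22 x 22 x 56 mm, 32 g, long axis x, lying on the counter (some are absent)
- stray3_c (a point): centre of a stray ebony peg blank 22 x 22 x 56 mm, 32 g, long axis x, lying on the counter (some are absent)
- mug: bystander, leave alone: blue enamel mug of scraps, 80 mm across, 85 mm high; origin under its centre
- hammer: bystander, leave alone: maple hammer, 200 mm long, lying flat
- gauge: bystander, leave alone: pewter peg gauge, flat bar 90 x 30 x 6 mm; origin under its centre
- peg1: bystander, leave alone: finished ebony tuning peg with a flat head and thin round shank, 80 mm long, lying; not a blank
- peg2: bystander, leave alone: a second finished ebony tuning peg, as peg1
There are look-alikes about, which are no part of the job. Of the things that look like the part that bears rest_grip, the smaller one is meant.

How it is judged:
By the outcome, as a careful person would: the job done as asked, in the order asked, and still so for the second after the job is handed in, with the robot touching nothing.
Of fed2, stray1, stray2, stray3 only 2 to 4 are there at a start; the rules pass over those that are not, and their reading is None.
At some moment in a run one of stray1, stray2, stray3, tray may be knocked a few centimetres aside while the robot is not near it.
It also fails if it takes over 210 s, if anything falls off the work surface, if the arm or the gripper's body presses on something with over 40 N, if the wrist force passes 120 N, or if a joint passes its speed limit or range.

### The arm

A 7-joint arm with a two-finger parallel gripper is mounted at the origin on the work surface. World frame = base frame: x ahead of the robot, y to its left, z up, the work surface at z = 0. Lengths are in mm, angles in rad, forces in N, time in s.
With the tool pointing down it reaches from about 400 to 875 mm from the base axis. Payload 4.4 kg.
Tool frame: the origin (TCP) lies on the centre line of the jaws, within the pads' length; the fingertips stand 25 mm ahead of it and the grasp point (between the pads) lies 6 mm ahead of it; x points along the fingers, y is the direction in which the jaws open and shut, and the axes are right-handed (so a half turn about x gives the same grasp; the last joint's range is limited). The gripper opens to 85 mm and grips with 20 to 120 N. Pads are 22 mm wide; open, the fingers measure 114 mm over their backs; the gripper's body (76 mm by 85 mm) begins 54 mm behind the grasp point. The pads swing forward as they close: fully open they stand 13 mm farther back than shut.
Start: joints at [1.045, 0.628, 0.038, 1.517, -0.027, 0.996, -0.02], TCP at [288.478, -582.493, 232.313] pointing down, gripper open.
Joint ranges: [-3.06, 3.06], [-0.37, 2.12], [-1.25, 1.32], [0.18, 2.47], [-1.1, 4.24], [0.23, 1.98], [-2.94, 2.94]. Speed limits (rad/s): [2.57, 2.57, 3.14, 3.14, 3.14, 3.14, 3.14].

### API

Orientations are given as [roll, pitch, yaw] about the fixed x, y, z axes, in that order (R = Rz(yaw) Ry(pitch) Rx(roll)).
In Python, from cell import * gives the robot as it stands. The module is installed in compiled form; this text tells all that it offers.
- The arm moves only by the tool jog_arm, never from a script. Its argument "series" is a list of rows, each a list of 3 entries, a list of its own where there are three numbers: the turn, a rotation vector about the tool's x, y, z in degrees, then the shift along the tool's x, y, z in mm, then the gripper's target within -1 to 1 (shut at 1, half-way at 0, fully open at -1). In form: [[[rx, ry, rz], [dx, dy, dz], hand], ...]. A call has 1 to 8 rows; each row shifts and turns the commanded pose from where the row before left it, along the tool's axes as they then stand; what a row does not reach is not made up. A row lasts 1/8 s, in which the tool goes at most 62.5 mm and 10.7 degrees, less where a joint would pass 70% of its speed; a pose out of reach is approached as far as the arm can. A call is refused whole if a number of a shift passes 62.5 or a number of a turn 10.7, either way. A call with a gripper value outside its range is refused whole. The fingers move at their own pace and stop on an object; the grip force is fixed at half the most. Time passes only in rows, so rows that do not move let the fingers close. It gives the time, the measured TCP pose, the force and the opening at its end, in the units of the state.
- read_state(): the state, without advancing time (a new reading comes with each control period).
- get_image(name): name is "scene" or "top" or "wrist"; returns a dict with "img" (400x640x3 uint8, red, green, blue), "range_z" (400x640 float32, mm along the optical axis (not along the pixel's ray), 0 where there is no reading), "fovy" (degrees; the focal length in pixels is half the picture's height over the tangent of half this angle, whatever the lens; pixels are square), "cx", "cy" (the principal point, pixels), "k1" (the pictures are not rectified: a ray, as slopes to the right and down, at radius r is drawn at 1 + k1 r^2 times it, then the intrinsics apply), "cam_to_world" (4x4, takes a point from camera to world coordinates). Camera axes: x right, y up, looking along -z (the intrinsics and any distortion apply to the point x, -y, -z); pixel columns grow to the right and rows downward; lengths in mm; the calibration is good to about 2 mm. A picture is of the moment at which its call begins.
- finish_job(): hands the job in, once; it reports no verdict.
The state is a dict: "clock": time; "qpos": joint angles; "qd": joint speeds; "tau": joint torques, N m; "eef_pos": TCP position; "tool_rot": TCP orientation; "force": force on the tool from outside, world axes, zero at the start; "torque": the same for the moment, N m; "width": finger opening in mm.
Only numpy, scipy, OpenCV 4.12 (cv2) and the standard library are available. Lean on these libraries where they do the work, as an engineer would, in place of code of your own. Each camera call takes 0.05 s, during which the arm holds its last target. There are 200 camera calls.

## Working session

There is one attempt and no reset: what is moved stays moved. The work goes in short steps, Python scripts to look and compute and a tool call to move; the robot and the scene stay as the last step left them, time stands still between calls to the robot, and variables do not carry over. Pictures are saved under pics/ and viewed, about 12 in all and at most 16, crops included, and the job is handed in when it is done.

Besides the shell and the picture viewer there is one more tool, called in YAML: its name, and indented under it one key for each argument. jog_arm: Moves the arm, as the interface text tells. Its arguments: {"type":"object","properties":{"series":{"type":"array"}},"required":["series"]}

```bash
mkdir -p pics; cat > h.py <<'E'
import numpy as np, cv2
from cell import *
from scipy.spatial.transform import Rotation as R
def grab(name,tag):
    d=get_image(name); cv2.imwrite(f'pics/{tag}.png',d['img'][:,:,::-1]); np.savez(f'{tag}.npz',**{k:np.array(v) for k,v in d.items()}); return d
def load(tag): return dict(np.load(f'{tag}.npz'))
def intr(d):
    f=200/np.tan(np.radians(float(d['fovy']))/2); return np.array([[f,0,float(d['cx'])],[0,f,float(d['cy'])],[0,0,1]]),np.array([float(d['k1']),0,0,0,0])
def cloud(d):
    K,D=intr(d); v,u=np.mgrid[0:400,0:640]; p=np.stack([u,v],-1).reshape(-1,1,2).astype(float)
    n=cv2.undistortPoints(p,K,D).reshape(400,640,2); z=d['range_z']
    c=np.stack([n[...,0]*z,-n[...,1]*z,-z,np.ones_like(z)],-1)
    w=(c@d['cam_to_world'].T)[...,:3]; w[z<=0]=np.nan; return w
def proj(d,P):
    K,D=intr(d); c=np.linalg.inv(d['cam_to_world'])@np.append(P,1); return cv2.projectPoints(np.array([[c[0],-c[1],-c[2]]]),np.zeros(3),np.zeros(3),K,D)[0].ravel()
E
python3 - <<'E'
from h import *
for n in('scene','top','wrist'):
    d=grab(n,n+'0'); print(n,d['fovy'],d['cx'],d['cy'],d['k1'],d['cam_to_world'].round(2).tolist())
print(read_state())
E
```

```text
scene 56.26202396500263 323.3944246452688 205.15248642406624 0.026148265058212546 [[0.86, -0.4, 0.32, 799.55], [0.51, 0.65, -0.56, -525.33], [0.01, 0.65, 0.76, 877.49], [0.0, 0.0, 0.0, 1.0]]
top 55.81566696360474 315.9635726094321 198.1894587509872 -0.06728144559603629 [[0.0, 0.98, -0.2, 297.56], [-1.0, 0.0, -0.0, -18.38], [-0.0, 0.2, 0.98, 1138.31], [0.0, 0.0, 0.0, 1.0]]
wrist 61.81053590710355 318.6674635625178 195.33763371651042 -0.03929095642580668 [[0.44, 0.86, 0.24, 349.56], [-0.9, 0.43, 0.12, -553.86], [-0.0, -0.27, 0.96, 372.9], [0.0, 0.0, 0.0, 1.0]]
{'clock': 0.15, 'qpos': array([ 1.04520541,  0.62915708,  0.03844985,  1.51811214, -0.02699918,
        0.99633282, -0.01998287]), 'qd': array([-0.00010548, -0.00279769,  0.00113487, -0.00317809,  0.00097466,
       -0.00124605, -0.00236257]), 'tau': array([ 1.44256537e-03, -5.63798511e+01,  1.22778039e+00, -1.93651736e+01,
        1.11631531e-02,  7.39062700e-03,  2.03856746e-05]), 'eef_pos': array([ 288.26308277, -582.05616277,  231.59357191]), 'tool_rot': array([-1.5642034 ,  1.56930477,  2.03719716]), 'force': array([-0.31624662, -0.64538731,  0.12225471]), 'torque': array([ 0.03214613,  0.02498003, -0.01429413]), 'width': 84.99539344312213}
```

View pics/top0.png

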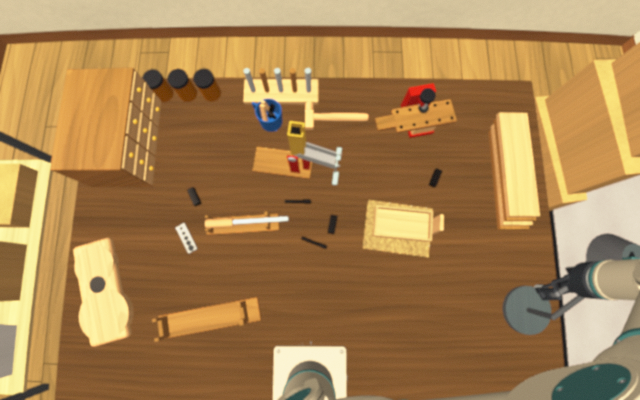

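View pics/scene0.png

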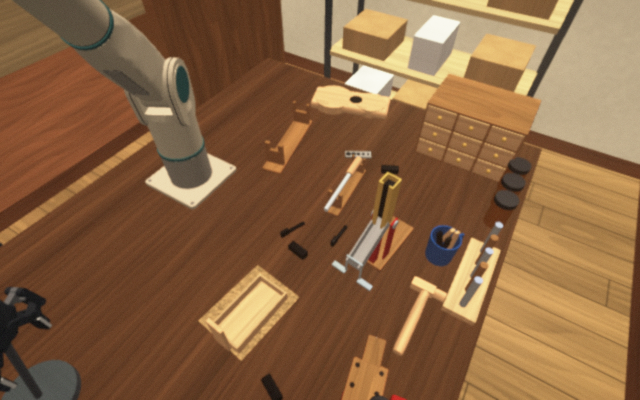

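```bash
python3 - <<'E'
from h import *
T=load('top0');S=load('scene0')
for nm,d in(('top',T),('scene',S)):
    w=cloud(d); g=d['img'].astype(int)
    # dark blobs on counter w/ height 10..30
    m=((g.max(2)<60)&(w[...,2]>8)&(w[...,2]<40)&(w[...,0]>200)&(w[...,0]<900)&(abs(w[...,1])<700)).astype(np.uint8)
    n,l,st,c=cv2.connectedComponentsWithStats(m)
    for i in range(1,n):
        if st[i,4]<12: continue
        p=w[l==i]; t=p[p[:,2]>np.percentile(p[:,2],50)-2]
        r=cv2.minAreaRect(t[:,:2].astype(np.float32)); print(nm,'dark',c[i].round(),st[i,4],'c',np.round(r[0]),np.round(r[1]),round(r[2]),'zmax',np.percentile(p[:,2],90).round(1))
w=cloud(T)
for v,u in [(222,215),(222,240),(219,285),(219,260),(232,215),(153,338),(180,335),(230,372),(230,400),(223,438),(210,430),(135,297),(157,320),(160,330),(115,268),(120,340),(122,297)]: print('top',(u,v),w[v,u].round(1))
w=cloud(S)
for v,u in [(267,340),(284,365),(180,391),(176,398),(245,362),(170,355),(204,330),(345,235)]: print('scene',(u,v),w[v,u].round(1))
for nm,d,b in(('top',T,(100,250,190,380)),('scene',S,(160,310,300,420))):
    c=d['img'][b[0]:b[1],b[2]:b[3]] if 0 else d['img'][b[0]:b[2],b[1]:b[3]] if 0 else None
a=T['img'][95:250,180:350]; b=S['img'][140:300,310:420]
a=cv2.resize(a,(440,400),interpolation=2); b=cv2.resize(b,(275,400),interpolation=2)
cv2.imwrite('pics/c1.png',np.hstack([a,b])[:,:,::-1])
E
```

```text
top dark [435. 178.] 108 c [ 598. -385.] [18. 52.] 64 zmax 23.5
top dark [196. 196.] 48 c [535. 354.] [49. 14.] 24 zmax 22.9
top dark [303. 201.] 34 c [521.  15.] [21.  7.] 89 zmax 23.5
top dark [332. 224.] 89 c [451. -65.] [15. 50.] 79 zmax 23.1
top dark [319. 244.] 27 c [389. -35.] [22.  6.] 63 zmax 22.6
scene dark [355.  99.] 25 c [272. 625.] [27. 20.] 28 zmax 36.5
scene dark [389. 169.] 101 c [540. 356.] [50. 20.] 33 zmax 23.7
scene dark [290. 230.] 88 c [403. -16.] [71. 11.] 65 zmax 23.2
scene dark [337. 236.] 79 c [527.  36.] [10. 75.] 0 zmax 23.6
scene dark [298. 250.] 165 c [458. -66.] [21. 54.] 79 zmax 24.2
scene dark [272. 388.] 279 c [ 603. -385.] [20. 55.] 68 zmax 24.6
scene dark [ 76. 390.] 63 c [ 251. -592.] [ 6. 42.] 41 zmax 19.1
scene dark [ 38. 394.] 47 c [ 206. -636.] [14.  6.] 88 zmax 39.0
top (215, 222) [448.6 273.1  67.7]
top (240, 222) [449.9 201.9  61.9]
top (285, 219) [459.3  72.2  62.2]
top (260, 219) [459.  144.4  61.5]
top (215, 232) [426.4 287.2   9.3]
top (338, 153) [642.8 -79.  110.9]
top (335, 180) [579.5 -73.1  47.9]
top (372, 230) [ 4.362e+02 -1.870e+02 -3.000e-01]
top (400, 230) [ 435.5 -270.7    7.1]
top (438, 223) [ 445.5 -361.2   89.2]
top (430, 210) [ 498.3 -367.5    0.7]
top (297, 135) [624.4  28.5 297.2]
top (320, 157) [630.3 -27.7 111.8]
top (330, 160) [625.8 -56.6  98.4]
top (268, 115) [797.2 136.7  25.3]
top (340, 120) [785.6 -92.   14.6]
top (297, 122) [655.2  28.7 302.1]
scene (340, 267) [592.3 -72.9  53. ]
scene (365, 284) [668.2 -83.1  53.6]
scene (391, 180) [640.3  46.7 290. ]
scene (398, 176) [573.2 360.7  -2.5]
scene (362, 245) [623.9 -25.1 115.9]
scene (355, 170) [464.3 251.2  60.3]
scene (330, 204) [468.2  89.5  60.9]
scene (235, 345) [ 485.2 -358.9   35.5]
```

View pics/c1.png

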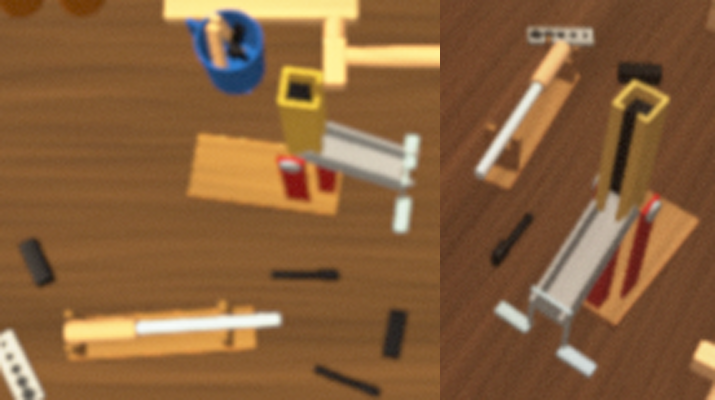

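```bash
cat >> h.py <<'E'
def rect(p): 
    r=cv2.minAreaRect(p[:,:2].astype(np.float32)); return np.round(r[0],1),np.round(r[1],1),round(r[2],1)
def pca(p):
    c=p.mean(0); return c.round(1),np.linalg.svd(p-c,full_matrices=False)[2][0].round(3)
E
python3 - <<'E'
from h import *
for nm in('top0','scene0'):
    d=load(nm); w=cloud(d); g=d['img'].astype(int); X,Y,Z=w[...,0],w[...,1],w[...,2]
    sat=g.max(2)-g.min(2); br=g.max(2)
    print(nm)
    m=(Z>290)&(X>560)&(X<720)&(abs(Y-30)<60); print('mouth',m.sum(),rect(w[m]),np.median(Z[m]))
    m=(Z>42)&(Z<60)&(sat<50)&(br>130)&(X>540)&(X<720)&(Y<-40)&(Y>-120)
    n,l,st,c=cv2.connectedComponentsWithStats(m.astype(np.uint8))
    for i in range(1,n):
        if st[i,4]>15: print('ear',st[i,4],rect(w[l==i]),np.median(Z[l==i]).round(1))
    m=(Z>85)&(Z<200)&(sat<45)&(br>70)&(X>590)&(X<680)&(Y<30)&(Y>-90); print('chute',m.sum(),pca(w[m]),rect(w[m]))
    m=(sat<50)&(br>140)&(Z>50)&(Z<75)&(X>400)&(X<520)&(Y>20)&(Y<270);print('shaft',m.sum(),pca(w[m]),Y[m].min(),Y[m].max(),np.median(Z[m]))
    m=(sat>50)&(br>150)&(Z>55)&(Z<80)&(X>400)&(X<520)&(Y>150)&(Y<320);print('handle',m.sum(),pca(w[m]),rect(w[m]),np.median(Z[m]))
    m=(Z>25)&(Z<45)&(X>350)&(X<560)&(Y>-420)&(Y<-150);print('trayrim',m.sum(),rect(w[m]),np.median(Z[m]))
    m=(Z>80)&(Z<120)&(X>350)&(X<560)&(Y>-420)&(Y<-250);print('trayhandle',m.sum(),rect(w[m]),np.percentile(Z[m],90))
    hsv=cv2.cvtColor(d['img'],cv2.COLOR_RGB2HSV)
    m=(Z>-6)&(Z<12)&(X>350)&(X<560)&(Y>-420)&(Y<-150)&(br>120);print('mat',m.sum(),rect(w[m]))
    m=(Z>15)&(Z<80)&(X>400)&(X<520)&(Y>60)&(Y<320)&(sat>40);print('rest',m.sum(),rect(w[m]))
E
```

```text
top0
mouth 160 (array([638.5,  31.7]), array([33.8, 37.6]), 83.3) 298.4238105495244
ear 24 (array([671.4, -82.5]), array([12.4, 17.3]), 89.1) 50.8
ear 62 (array([585.2, -71.4]), array([13.6, 37.8]), 82.7) 51.1
chute 571 (array([630.4, -28.6, 123.7]), array([-0.076, -0.847, -0.527])) (array([632.1, -27.8]), array([109.8,  47.4]), 80.6)
shaft 240 (array([456. , 142.5,  61.3]), array([-0.066,  0.998,  0.003])) 66.41474496541305 222.9975912865759 61.469572716903485
handle 252 (array([446.3, 261.6,  64.5]), array([-0.037,  0.998,  0.042])) (array([456.5, 233.2]), array([ 41.1, 143.2]), 9.5) 65.00241343214441
trayrim 382 (array([ 452.9, -279.3]), array([180.4,  90.6]), 84.8) 33.45134048193961
trayhandle 83 (array([ 444.9, -364.3]), array([ 6.9, 43.1]), 84.7) 108.48012059965686
mat 5220 (array([ 455.8, -285. ]), array([270. , 207.9]), 90.0)
rest 363 (array([451. , 209.7]), array([ 43.9, 187.5]), 4.1)
scene0
mouth 258 (array([642.9,  32.3]), array([39.7, 36.5]), 80.7) 298.1482468759331
ear 79 (array([590. , -72.3]), array([14.8, 38.7]), 83.6) 52.6
ear 93 (array([665.7, -82.9]), array([16.2, 39.5]), 85.8) 52.7
chute 919 (array([633.7, -28.3, 126.1]), array([-0.117, -0.875, -0.47 ])) (array([632.6, -26.3]), array([116.1,  46.5]), 84.5)
shaft 187 (array([462.2, 142.7,  63. ]), array([ 0.07 , -0.998,  0.001])) 64.24441274599712 226.4823078028462 62.98636161671038
handle 150 (array([456.2, 257.3,  65.5]), array([ 0.1  , -0.994, -0.049])) (array([459.4, 227.4]), array([ 27.6, 154.9]), 9.1) 66.3735795600578
trayrim 700 (array([ 457.1, -279.3]), array([181.1,  92.3]), 84.0) 34.82378642727963
trayhandle 165 (array([ 448.1, -364.5]), array([10.6, 44.7]), 83.6) 110.50813820650099
mat 3905 (array([ 457.5, -286.2]), array([269.4, 203.3]), 88.4)
rest 402 (array([459.5, 184.9]), array([ 45.5, 240.9]), 4.2)
```

```bash
cat >> h.py <<'E'
def pose():
    s=read_state(); return np.array(s['eef_pos']),R.from_euler('xyz',s['tool_rot']).as_matrix()
def down(yaw_y): # tool down, jaw axis (tool y) at world angle deg
    a=np.radians(yaw_y); y=np.array([np.cos(a),np.sin(a),0]); x=np.array([0,0,-1.]); return np.stack([x,y,np.cross(x,y)],1)
def plan(wps,hand,step=60,tstep=10,start=None):
    """wps: list of (pos,R,[step]); prints rounded rows"""
    p,Q=start or pose(); rows=[]
    for w in wps:
        tp,TR=np.array(w[0],float),w[1]; s=w[2] if len(w)>2 else step
        d=np.linalg.norm(tp-p); a=np.degrees(R.from_matrix(Q.T@TR).magnitude()); n=max(1,int(np.ceil(max(d/s,a/tstep))))
        for k in range(n,0,-1):
            rv=np.degrees(R.from_matrix(Q.T@TR).as_rotvec())/k; sh=Q.T@(tp-p)/k
            rv=np.round(rv,1);sh=np.round(sh,1 if s<20 else 0); rows.append([[float(v) for v in rv],[float(v) for v in sh],hand])
            p=p+Q@sh; Q=Q@R.from_rotvec(np.radians(rv)).as_matrix()
    for i in range(0,len(rows),8): print(str(rows[i:i+8]).replace('.0,',',').replace('.0]',']').replace('-0,','0,').replace(' ',''))
    return p,Q
E
python3 - <<'E'
from h import *
p,Q=pose(); print(p,Q.round(3), np.degrees(np.arctan2(Q[1,1],Q[0,1])))
C=np.linalg.inv(np.block([[Q,p[:,None]],[0,0,0,1]]))@load('wrist0')['cam_to_world']; print(C.round(3))
for a in(-7.6,172.4): print(a);plan([((400,-400,400),down(a)),((610,-80,400),down(a))],1)
E
```

```text
[ 288.26308277 -582.05616277  231.59357191] [[-0.001  0.444 -0.896]
 [ 0.001 -0.896 -0.444]
 [-1.    -0.001  0.   ]] -63.65494833095981
[[  -0.       0.269   -0.963 -141.306]
 [   1.       0.      -0.       1.724]
 [  -0.      -0.963   -0.269  -67.446]
 [   0.       0.       0.       1.   ]]
-7.6
[[[-9.3,0,0],[-28,-19,-30],1],[[-9.4,0,0],[-28,-14,-33],1],[[-9.3,0,0],[-28,-8,-35],1],[[-9.4,0,0],[-28,-3,-35],1],[[-9.3,0,0],[-28,3,-36],1],[[-9.4,-0.1,0.1],[-28,9,-34],1],[[0,0,-0],[0,24,-49],1],[[0,0,-0],[0,24,-49],1]]
[[[0,0,-0],[0,24,-49],1],[[0,0,-0],[0,24,-49],1],[[0,0,-0],[0,23,-50],1],[[0,0,-0],[0,24,-49],1],[[0,0,-0],[0,23,-50],1]]
172.4
[[[9.5,0,0],[-13,-9,-14],1],[[9.5,0,0],[-13,-11,-12],1],[[9.5,0,0],[-13,-13,-10],1],[[9.5,0,0],[-13,-14,-8],1],[[9.5,0,0],[-13,-15,-6],1],[[9.6,0,0],[-13,-16,-3],1],[[9.5,0,-0],[-13,-17,-0],1],[[9.6,0,-0],[-13,-16,2],1]]
[[[9.5,0,-0],[-13,-16,5],1],[[9.6,0,-0],[-13,-15,8],1],[[9.5,0,-0],[-13,-13,10],1],[[9.6,0,-0],[-13,-11,12],1],[[9.5,0.1,-0],[-12,-9,14],1],[[0,0,-0],[0,-24,49],1],[[0,0,-0],[0,-24,49],1],[[0,0,-0],[0,-24,49],1]]
[[[0,0,-0],[0,-23,49],1],[[0,0,-0],[0,-24,50],1],[[0,0,-0],[0,-23,49],1],[[0,0,-0],[-1,-24,50],1]]
```

jog_arm:
  series:
    - [[-9.3,0,0],[-28,-19,-30],1]
    - [[-9.4,0,0],[-28,-14,-33],1]
    - [[-9.3,0,0],[-28,-8,-35],1]
    - [[-9.4,0,0],[-28,-3,-35],1]
    - [[-9.3,0,0],[-28,3,-36],1]
    - [[-9.4,0,0],[-28,9,-34],1]
    - [[0,0,0],[0,24,-49],1]
    - [[0,0,0],[0,24,-49],1]

```text
clock: 1.15
eef_pos: [460.8, -308.1, 400.6]
tool_rot: [1.09, 1.57, -0.613]
force: [1.6, 0.2, -0.5]
width: 0.1
```

jog_arm:
  series:
    - [[0,0,0],[0,24,-50],1]
    - [[0,0,0],[0,24,-50],1]
    - [[0,0,0],[0,23,-54],1]
    - [[0,0,0],[0,24,-54],1]
    - [[0,0,0],[0,23,-55],1]
    - [[0,0,0],[0,0,0],1]
    - [[0,0,0],[0,0,0],1]

```text
clock: 2.02
eef_pos: [611.4, -64.8, 399.8]
tool_rot: [-0.735, 1.569, -2.437]
force: [0.0, -0.7, -0.5]
width: -0.3
```

```bash
python3 - <<'E'
from h import *
d=grab('wrist','w1'); print(pose()[0])
cv2.imwrite('pics/w1.png',d['img'][:,:,::-1])
w=cloud(d); g=d['img'].astype(int); X,Y,Z=w[...,0],w[...,1],w[...,2]
sat=g.max(2)-g.min(2); br=g.max(2)
m=(Z>290)&(X>560)&(X<720)&(abs(Y-30)<60)&(sat>40); print('mouth',m.sum(),rect(w[m]),np.median(Z[m]))
m=(Z>38)&(Z<60)&(sat<50)&(br>130)&(X>540)&(X<720)&(Y<-40)&(Y>-120)
n,l,st,c=cv2.connectedComponentsWithStats(m.astype(np.uint8))
for i in range(1,n):
    if st[i,4]>15: print('ear',st[i,4],rect(w[l==i]),np.median(Z[l==i]).round(1))
E
```

```text
[611.2810254  -65.69599709 400.02470759]
mouth 1324 (array([640.9,  29.6]), array([35.4, 36.4]), 82.5) 302.0799169697888
ear 237 (array([587.6, -74.9]), array([14. , 37.1]), 82.3) 51.6
ear 218 (array([667.4, -85.4]), array([13.9, 32.7]), 82.3) 51.9
```

View pics/w1.png

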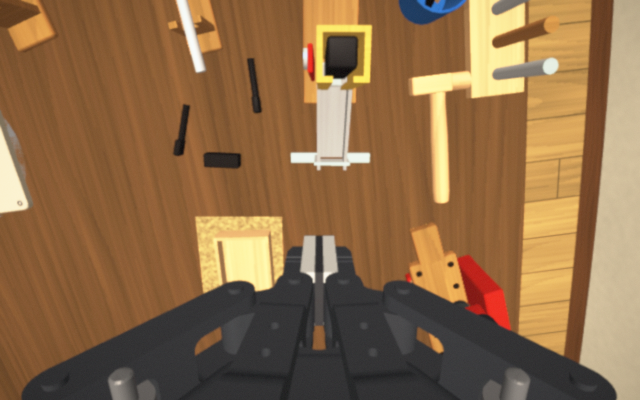

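```bash
cat >> h.py <<'E'
ex=np.array([-0.132,-0.991,0]); LIP=np.array([627,-72,88.])
def L(x,z,y=0): return LIP+ex*x+np.array([0,0,z])+y*np.array([.991,-.132,0])
DN=down(-7.6)
def corner(th,zt=125,g=0):
    t=np.radians(th); c,s=np.cos(t),np.sin(t); n=32+g
    return L(-117.5+n*c-zt*s+11, 69.5+zt*c+n*s+25)
E
python3 - <<'E'
from h import *
plan([(corner(0,125,12),DN,50)]+[(corner(t,125,0),DN,30) for t in(5,15,25,35,45,54,60)],1)
E
```

```text
[[[0,0,0],[31,5,-19],1],[[0,0,0],[31,6,-20],1],[[-0.1,0.1,0],[30,5,-19],1],[[0,0,0],[-2,0,-23],1],[[0,0,0],[-2,0,-23],1],[[0,0,0],[3,0,-22],1],[[0,0,0],[6,0,-22],1],[[0,0,0],[9,0,-20],1]]
[[[0,0,0],[12,0,-17],1],[[0,0,0],[9,0,-10],1]]
```

jog_arm:
  series:
    - [[0,0,0],[31,5,-19],1]
    - [[0,0,0],[31,6,-20],1]
    - [[0,0,0],[30,5,-19],1]
    - [[0,0,0],[0,0,0],1]
    - [[0,0,0],[-2,0,-23],1]
    - [[0,0,0],[-2,0,-23],1]
    - [[0,0,0],[3,0,-22],1]
    - [[0,0,0],[6,0,-22],1]

```text
clock: 3.08
eef_pos: [647.4, 82.7, 303.8]
tool_rot: [1.994, 1.569, 0.292]
force: [0.3, 0.1, -0.7]
width: 0.1
```

jog_arm:
  series:
    - [[0,0,0],[9,0,-20],1]
    - [[0,0,0],[12,0,-17],1]
    - [[0,0,0],[9,0,-10],1]
    - [[0,0,0],[2,0,-1],1]
    - [[0,0,0],[0,0,0],1]

```text
clock: 3.7
eef_pos: [653.6, 127.2, 271.2]
tool_rot: [-0.021, 1.57, -1.724]
force: [0.6, -0.8, 0.5]
width: -0.1
```

```bash
python3 - <<'E'
from h import *
print(pose()[0],read_state()['force'],[corner(t) for t in(55,60,62)])
d=grab('scene','s2'); T=grab('top','t2')
a=cv2.resize(d['img'][120:310,280:470],None,fx=2.1,fy=2.1); b=cv2.resize(T['img'][60:250,200:390],None,fx=2.1,fy=2.1)
cv2.imwrite('pics/c2.png',np.hstack([a,b])[:,:,::-1])
for d in(d,T):
    w=cloud(d); g=d['img'].astype(int); sat=g.max(2)-g.min(2)
    m=(w[...,2]>165)&(w[...,2]<275)&(sat>60)&(abs(w[...,0]-640)<60)&(w[...,1]>0)&(w[...,1]<220)
    p=w[m]; print(m.sum(),pca(p),p.min(0),p.max(0))
E
```

```text
[653.58104072 127.17863598 271.16749805] [ 0.57352643 -0.75873929  0.4677721 ] [array([652.15122186, 116.82470354, 280.40991996]), array([653.23541916, 124.96439689, 272.71281292]), array([653.6435874 , 128.02875087, 269.43826832])]
492 (array([648.1,  21.2, 221.6]), array([ 0.044,  0.056, -0.997])) [612.86700057  10.25188519 165.35276454] [673.40580793  54.51317092 274.69267271]
2 (array([651.1,  13. , 272. ]), array([-0.283,  0.027, -0.959])) [650.55654008  12.97302535 270.15894455] [651.65033391  13.07612344 273.86460764]
```

View pics/c2.png

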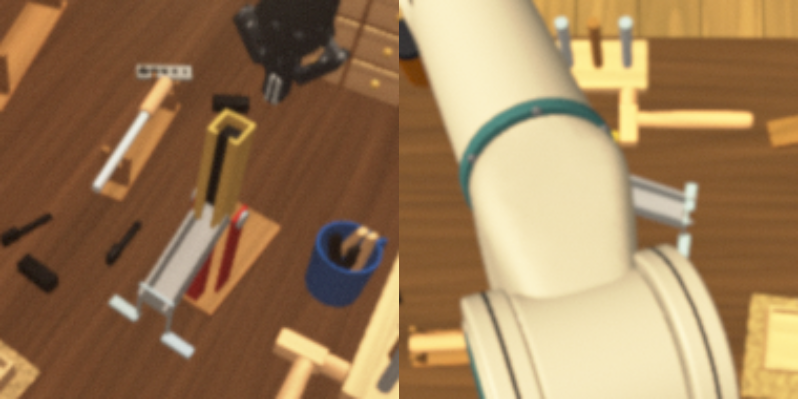

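```bash
python3 - <<'E'
from h import *
d=load('s2'); p,Q=pose()
for o in(0,25): print(proj(d,p+Q[:,0]*o), 'crop',(proj(d,p+Q[:,0]*o)-[280,120])*2.1)
print('mouth',(proj(d,[640.6,30.6,302.5])-[280,120])*2.1,'foot',(proj(d,[640.6,30.6,157])-[280,120])*2.1)
w=cloud(d); 
for v,u in [(176,391),(160,410),(165,412),(156,410)]: print((u,v),w[v,u].round(1))
print(p)
E
```

```text
[409.31557635 166.58834927] crop [271.56271034  97.83553347]
[407.32404364 174.20137309] crop [267.38049165 113.8228835 ]
mouth [228.7284822  127.22930587] foot [210.15626631 214.61427217]
(391, 176) [638.2  47.6 300.5]
(410, 160) [654.3 114.8 302.4]
(412, 165) [660.7 118.9 286.7]
(410, 156) [650.6 120.7 308.1]
[653.81945321 127.04162119 271.69104141]
```

```bash
python3 - <<'E'
from h import *
d=load('w1'); w=cloud(d); p=np.array([611.28,-65.7,400.02]);Q=DN
for v in range(232,300,6):
    print(v,[((w[v,u]-p)@Q).round(0).tolist() for u in(306,314,322,332)])
d=load('s2'); w=cloud(d)
b=(w[...,1]>95)&(w[...,1]<170)&(abs(w[...,0]-650)<40)&(w[...,2]>200)&(w[...,2]<330); q=w[b]; print(np.percentile(q[:,2],[0,1,5,20]), q[np.argsort(q[:,2])[:10]].round(0))
E
```

```text
232 [[398.0, -22.0, 150.0], [400.0, -8.0, 151.0], [400.0, 6.0, 151.0], [400.0, 24.0, 151.0]]
238 [[-5.0, -5.0, -10.0], [-6.0, -2.0, -10.0], [-6.0, 2.0, -10.0], [-6.0, 6.0, -10.0]]
244 [[-11.0, -5.0, -10.0], [-11.0, -1.0, -10.0], [-12.0, 2.0, -10.0], [-11.0, 6.0, -10.0]]
250 [[-19.0, -5.0, -10.0], [-17.0, -1.0, -10.0], [-19.0, 2.0, -10.0], [-18.0, 6.0, -10.0]]
256 [[-23.0, -4.0, -10.0], [-23.0, -1.0, -10.0], [-23.0, 2.0, -10.0], [-23.0, 6.0, -10.0]]
262 [[-29.0, -4.0, -10.0], [-28.0, -1.0, -10.0], [-28.0, 2.0, -10.0], [-29.0, 5.0, -10.0]]
268 [[-33.0, -4.0, -10.0], [-33.0, -1.0, -10.0], [-34.0, 2.0, -10.0], [-33.0, 5.0, -10.0]]
274 [[-39.0, -4.0, -11.0], [-37.0, -1.0, -10.0], [-36.0, 2.0, -9.0], [-39.0, 5.0, -11.0]]
280 [[-42.0, -4.0, -10.0], [-37.0, -1.0, -7.0], [-35.0, 2.0, -7.0], [-43.0, 5.0, -11.0]]
286 [[-47.0, -4.0, -11.0], [-36.0, -1.0, -5.0], [-36.0, 2.0, -5.0], [-47.0, 5.0, -11.0]]
292 [[-49.0, -3.0, -10.0], [-36.0, -1.0, -2.0], [-36.0, 2.0, -2.0], [-51.0, 5.0, -11.0]]
298 [[-54.0, -3.0, -11.0], [-37.0, -1.0, -0.0], [-37.0, 2.0, -0.0], [-54.0, 4.0, -11.0]]
[273.75454819 275.70742416 281.09688331 293.19788399] [[661. 119. 274.]
 [657. 117. 274.]
 [652. 116. 275.]
 [654. 117. 276.]
 [649. 117. 276.]
 [662. 121. 276.]
 [651. 118. 276.]
 [660. 114. 278.]
 [657. 115. 278.]
 [648. 118. 278.]]
```

```bash
sed -i 's/69.5+zt\*c+n\*s+25)/69.5+zt*c+n*s-3)/' h.py; python3 - <<'E'
from h import *
p,Q=pose(); s=corner(0,122,14); print(s)
plan([((p[0],p[1],345),DN,50),((s[0],s[1],345),DN,50),(s,DN,50)]+[(corner(t,122,0),DN,30) for t in(3,13,23,33,43,52,60)],1)
E
```

```text
[634.986  -12.0445 276.5   ]
[[[0,0,-0],[-37,0,0],1],[[0,0,-0],[-36,0,0],1],[[0,0,-0],[0,0,47],1],[[0,0,-0],[0,0,47],1],[[0,0,-0],[0,0,46],1],[[0,0,-0],[34,0,0],1],[[0,0,-0],[34,0,0],1],[[0,0,-0],[-1,0,-20],1]]
[[[0,0,-0],[-3,0,-22],1],[[0,0,-0],[1,0,-22],1],[[0,0,-0],[5,0,-21],1],[[0,0,-0],[9,0,-20],1],[[0,0,-0],[11,0,-17],1],[[0,0,-0],[11,0,-13],1]]
```

jog_arm:
  series:
    - [[0,0,0],[-37,0,0],1]
    - [[0,0,0],[-36,0,0],1]
    - [[0,0,0],[0,0,47],1]
    - [[0,0,0],[0,0,47],1]
    - [[0,0,0],[0,0,46],1]
    - [[0,0,0],[34,0,0],1]
    - [[0,0,0],[34,0,0],1]
    - [[0,0,0],[0,0,0],1]

```text
clock: 4.8
eef_pos: [633.3, -11.8, 274.5]
tool_rot: [-1.32, 1.566, -3.024]
force: [0.5, -0.4, 0.7]
width: 0.1
```

jog_arm:
  series:
    - [[0,0,0],[-1,0,-20],1]
    - [[0,0,0],[-3,0,-22],1]
    - [[0,0,0],[1,0,-22],1]
    - [[0,0,0],[5,0,-21],1]
    - [[0,0,0],[0,0,0],1]

```text
clock: 5.42
eef_pos: [646.5, 78.1, 274.1]
tool_rot: [2.967, 1.568, 1.269]
force: [1.0, -0.4, 0.2]
width: 0.1
```

jog_arm:
  series:
    - [[0,0,0],[9,0,-20],1]
    - [[0,0,0],[11,0,-17],1]
    - [[0,0,0],[11,0,-13],1]
    - [[0,0,0],[0,0,0],1]

```text
clock: 5.92
eef_pos: [652.7, 125.1, 241.7]
tool_rot: [-2.248, 1.569, 2.335]
force: [1.1, -0.5, -1.2]
width: -0.1
```

```bash
cat > tb.py <<'E'
from h import *
import sys
d=grab('scene',sys.argv[1])
print(pose()[0],read_state()['force'])
w=cloud(d); g=d['img'].astype(int); sat=g.max(2)-g.min(2)
rel=w-LIP; xl=rel@ex; yl=rel@np.array([.991,-.132,0]); zl=rel[...,2]
m=(zl>60)&(zl<230)&(sat>60)&(xl<-80)&(xl>-280)&(abs(yl)<30)
p=np.stack([xl[m],zl[m]],1)
c=p.mean(0);v=np.linalg.svd(p-c,full_matrices=False)[2][0]; print(m.sum(),'slope deg',np.degrees(np.arctan2(v[1],-v[0]))%180,p.min(0),p.max(0))
E
python3 tb.py s3
```

```text
[652.56171933 123.99618152 242.29910514] [ 1.54276277 -0.59787081  0.09100166]
842 slope deg 35.258774791660244 [-240.72024983   60.87191166] [-102.00073387  202.06939465]
```

jog_arm:
  series:
    - [[0,0,0],[4,0,-3],1]
    - [[0,0,0],[3,0,-2],1]
    - [[0,0,0],[0,0,0],1]

```text
clock: 6.35
eef_pos: [653.2, 125.8, 238.7]
tool_rot: [0.276, 1.568, -1.429]
force: [-4.8, -4.5, 12.0]
width: -0.3
```

jog_arm:
  series:
    - [[0,0,0],[3,0,-2],1]
    - [[0,0,0],[0,0,0],1]

```text
clock: 6.6
eef_pos: [653.4, 125.9, 238.2]
tool_rot: [0.344, 1.565, -1.362]
force: [-10.0, -8.5, 25.5]
width: 0.3
```

```bash
python3 tb.py s4; python3 -c "
import cv2;a=cv2.imread('pics/s4.png')[120:310,280:470];cv2.imwrite('pics/c4.png',cv2.resize(a,None,fx=2.5,fy=2.5))"
```

```text
[653.43660613 125.8963773  238.26516595] [-9.02143347 -7.96785326 24.43054615]
835 slope deg 35.06585256490612 [-242.18982518   60.90720522] [-102.23247294  195.54854117]
```

View pics/c4.png

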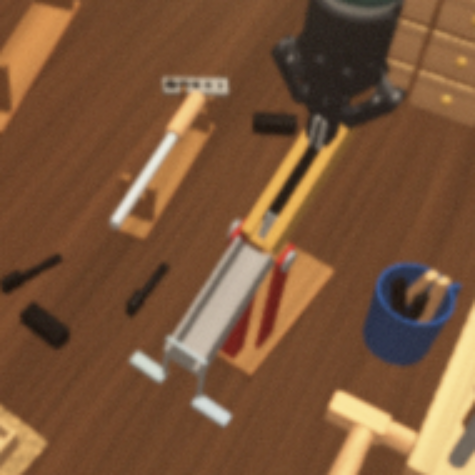

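```bash
python3 - <<'E'
from h import *
p,Q=pose()
plan([(p+[0,-10,60],DN,50),((451,240,230),down(3.9),55)],-1)
E
```

```text
[[[-0.1,0.2,-0.1],[-30,1,5],-1],[[0,0.1,-0],[-30,0,5],-1],[[-2.3,0,-0],[14,-43,-19],-1],[[-2.3,0,-0],[14,-43,-21],-1],[[-2.3,0,-0],[13,-42,-23],-1],[[-2.3,0,-0],[14,-41,-24],-1],[[-2.3,0,-0],[13,-39,-26],-1]]
```

jog_arm:
  series:
    - [[0,0,0],[-30,0,5],1]
    - [[0,0,0],[-30,0,5],1]
    - [[-2.3,0,0],[14,-43,-19],-1]
    - [[-2.3,0,0],[14,-43,-21],-1]
    - [[-2.3,0,0],[13,-42,-23],-1]
    - [[-2.3,0,0],[14,-41,-24],-1]
    - [[-2.3,0,0],[13,-39,-26],-1]
    - [[0,0,0],[0,0,0],-1]

```text
clock: 7.65
eef_pos: [446.0, 245.7, 224.9]
tool_rot: [-1.516, 1.567, -3.012]
force: [0.5, 0.2, 0.3]
width: 85.2
```

jog_arm:
  series:
    - [[0,0,0],[0,0,0],-1]
    - [[0,0,0],[0,0,0],-1]

```text
clock: 7.9
eef_pos: [451.4, 243.2, 225.6]
tool_rot: [1.488, 1.57, -0.016]
force: [-1.0, -0.2, -0.0]
width: 85.6
```

```bash
python3 - <<'E'
from h import *
d=grab('wrist','w2'); T=grab('top','t3'); p,Q=pose(); print(p,Q.round(3).tolist())
w=cloud(d); g=d['img'].astype(int); sat=g.max(2)-g.min(2); br=g.max(2);X,Y,Z=w[...,0],w[...,1],w[...,2]
m=(sat<50)&(br>140)&(Z>50)&(Z<75)&(X>400)&(X<520)&(Y>20)&(Y<270);print('shaft',m.sum(),pca(w[m]),Y[m].min(),Y[m].max(),np.percentile(Z[m],[50,90]))
m=(Z>60)&(Z<80)&(X>435)&(X<480)&(Y>200)&(Y<330)&(br>120);print('handle',m.sum(),pca(w[m]),Y[m].min(),Y[m].max(),np.percentile(Z[m],[50,90]))
# fingers tips in tool frame
t=(w-p)@Q; f=(t[...,0]>-60)&(t[...,0]<40)&(abs(t[...,1])<70)&(abs(t[...,2])<30); q=t[f]; print('tipx',np.percentile(q[:,0],[95,99,100]), 'L',q[q[:,0]>q[:,0].max()-8][:,1].min(),q[q[:,0]>q[:,0].max()-8][:,1].max())
E
```

```text
[451.15537392 243.28044329 225.43700406] [[0.001, 0.998, 0.066], [-0.0, 0.066, -0.998], [-1.0, 0.001, 0.0]]
shaft 1865 (array([459. , 147.6,  62.3]), array([ 0.071, -0.997, -0.002])) 62.846277307557216 224.3124150027631 [62.78299103 64.06256734]
handle 2459 (array([451.5, 259.7,  66.1]), array([ 0.039, -0.999, -0.028])) 200.03092475794415 303.03851084169276 [66.74812827 68.84991167]
tipx [-17.53618179 -13.83540601 -10.7952573 ] L -49.031420120971845 49.788992825914825
```

View pics/w2.png

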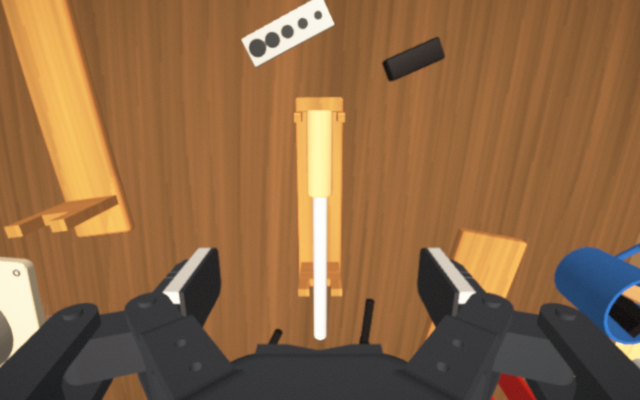

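jog_arm:
  series:
    - [[0,0,0],[50,1,-15],-1]
    - [[0,0,0],[50,0,0],-1]
    - [[0,0,0],[49,0,0],-1]
    - [[0,0,0],[40,0,0],-1]
    - [[0,0,0],[0,0,0],1]
    - [[0,0,0],[0,0,0],1]
    - [[0,0,0],[0,0,0],1]
    - [[0,0,0],[0,0,0],1]

```text
clock: 9.0
eef_pos: [451.5, 259.6, 38.1]
tool_rot: [2.013, 1.567, 0.51]
force: [0.6, -1.0, 7.1]
width: 22.6
```

jog_arm:
  series:
    - [[0,0,0],[0,0,0],1]
    - [[0,0,0],[0,0,0],1]

```text
clock: 9.25
eef_pos: [451.6, 259.7, 38.1]
tool_rot: [1.978, 1.567, 0.475]
force: [-0.4, 0.0, 6.6]
width: 22.0
```

```bash
cat >> h.py <<'E'
def ins(out,lat=0,up=0):
    """tool pose with rod tip `out` mm outside the mouth (neg=inside); grasp at eef x=-20"""
    c,s=np.cos(np.pi/6),.5
    u=ex/np.linalg.norm(ex)*c+np.array([0,0,-s]); y=np.array([.991,-.132,0]); x=np.cross(y,u)
    g=L(-236.1,154.1)-u*(195+out)+y*lat-x*up
    return g+x*20, np.stack([x,y,u],1)
E
python3 - <<'E'
from h import *
p,Q=pose(); print(p,read_state()['width'])
a=ins(40); print(a[0])
e=plan([(p+[0,0,110],Q,55),(a[0]+[-60,0,40],a[1],50),ins(40)],1,)
E
```

```text
[451.55682743 259.66361102  38.13109321] 22.036211763075276
[686.35595936 373.61936157 342.28377928]
[[[0,0,0],[-55,0,-0],1],[[0,0,0],[-55,0,-0],1],[[1.6,4.3,0.4],[-33,26,-15],1],[[1.6,4.2,0.4],[-32,26,-18],1],[[1.6,4.3,0.4],[-30,26,-21],1],[[1.6,4.2,0.4],[-29,25,-24],1],[[1.6,4.3,0.4],[-27,25,-26],1],[[1.6,4.2,0.4],[-24,24,-29],1]]
[[[1.7,4.3,0.4],[-22,23,-31],1],[[0,0,0],[19,30,7],1],[[0,0,0],[20,30,6],1]]
```

```bash
python3 - <<'E'
from h import *
d=grab('scene','s5'); p,Q=pose()
w=cloud(d)
q=proj(d,p);print('eef px',q, 'tip25',proj(d,p+Q[:,0]*25),'-19',proj(d,p-Q[:,0]*19))
x,y=int(q[0])-50,int(q[1])-60
cv2.imwrite('pics/c5.png',cv2.resize(d['img'][y:y+110,x:x+110],None,fx=5,fy=5,interpolation=2)[:,:,::-1]); print(x,y)
E
```

```text
eef px [352.12762869 171.9573045 ] tip25 [351.59032032 177.47881023] -19 [352.54789146 167.64067973]
302 111
```

View pics/c5.png

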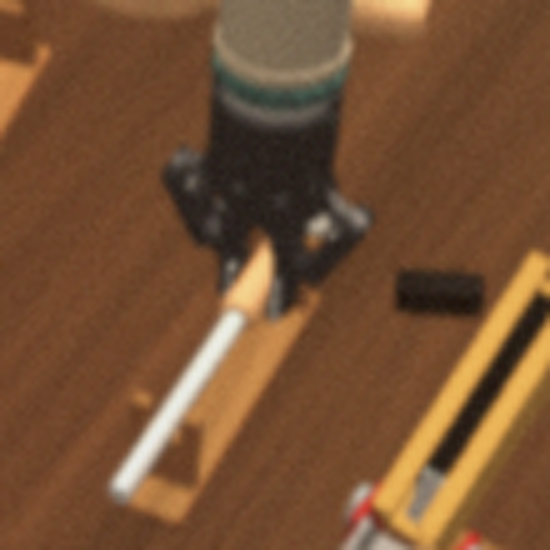

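jog_arm:
  series:
    - [[0,0,0],[-20,0,0],1]
    - [[0,0,0],[-45,0,0],1]
    - [[0,0,0],[-45,0,0],1]
    - [[0,0,0],[0,0,0],1]
    - [[0,0,0],[0,0,0],1]

```text
clock: 9.93
eef_pos: [449.9, 258.5, 146.4]
tool_rot: [0.3, 1.57, -1.203]
force: [-0.3, 0.0, -1.8]
width: 22.1
```

```bash
cat > rodm.py <<'E'
from h import *
import sys
p,Q=pose(); print(p,read_state()['width'],read_state()['force'].round(1))
for cam in ('scene','top'):
    d=grab(cam,sys.argv[1]+cam)
    w=cloud(d); g=d['img'].astype(int); sat=g.max(2)-g.min(2); br=g.max(2)
    t=(w-p)@Q
    m=(sat<55)&(br>130)&(t[...,2]>25)&(t[...,2]<230)&(abs(t[...,1])<30)&(abs(t[...,0]+20)<40)
    q=t[m]
    if len(q)>20:
        c,v=pca(q); v=v*np.sign(v[2]); print(cam,len(q),'tool-frame c',c,'dir',v,'zmax',np.percentile(q[:,2],99).round(1))
E
python3 rodm.py r1
```

```text
[449.92426533 258.47910153 146.35064382] 22.136506598746212 [-0.3  0.  -1.8]
scene 229 tool-frame c [-24.    3.8 118.2] dir [-0.004  0.001  1.   ] zmax 194.7
top 284 tool-frame c [-22.3  -3.3 116.4] dir [ 0.    -0.001  1.   ] zmax 192.6
```

```bash
sed -i 's/return g+x\*20/return g+x*18/' h.py; python3 - <<'E'
from h import *
for n in('top0','scene0'):
    w=cloud(load(n)); 
    for y0 in range(300,560,40):
        m=(w[...,0]>500)&(w[...,0]<900)&(w[...,1]>y0)&(w[...,1]<y0+40)&(w[...,2]>40); 
        if m.sum()>5: print(n,y0,m.sum(),'z',w[m][:,2].max().round(),'x',w[m][:,0].min().round())
p,Q=pose();a=ins(50)
plan([(p+[60,20,100],Q,55),(a[0]+[-40,0,30],a[1],50),a],1)
E
```

```text
top0 300 315 z 109.0 x 856.0
top0 340 90 z 108.0 x 859.0
top0 380 332 z 109.0 x 857.0
top0 420 97 z 109.0 x 860.0
top0 460 2778 z 204.0 x 568.0
top0 500 1888 z 204.0 x 566.0
top0 540 1592 z 205.0 x 566.0
scene0 300 354 z 109.0 x 861.0
scene0 340 82 z 108.0 x 865.0
scene0 380 223 z 111.0 x 860.0
scene0 420 76 z 111.0 x 864.0
scene0 460 3445 z 204.0 x 573.0
scene0 500 1956 z 205.0 x 571.0
scene0 540 753 z 207.0 x 571.0
[[[0,0,0],[-33,20,-5],1],[[0,0,0],[-34,21,-5],1],[[0,0,0],[-33,20,-6],1],[[2.2,6,0.6],[-27,29,-19],1],[[2.3,6,0.6],[-24,28,-22],1],[[2.2,6,0.6],[-22,28,-26],1],[[2.3,6,0.7],[-18,27,-29],1],[[2.2,6,0.6],[-15,26,-32],1]]
[[[0,0,0],[28,39,11],1]]
```

jog_arm:
  series:
    - [[0,0,0],[-33,20,-5],1]
    - [[0,0,0],[-34,21,-5],1]
    - [[0,0,0],[-33,20,-6],1]
    - [[2.2,6,0.6],[-27,29,-19],1]
    - [[2.3,6,0.6],[-24,28,-22],1]
    - [[2.2,6,0.6],[-22,28,-26],1]
    - [[2.3,6,0.7],[-18,27,-29],1]
    - [[2.2,6,0.6],[-15,26,-32],1]

```text
clock: 11.02
eef_pos: [648.7, 382.0, 379.1]
tool_rot: [-3.138, 1.044, 1.44]
force: [-0.6, 0.4, -2.3]
width: 22.5
```

jog_arm:
  series:
    - [[0,0,0],[14,20,6],1]
    - [[0,0,0],[14,19,5],1]
    - [[0,0,0],[0,0,0],1]
    - [[0,0,0],[0,0,0],1]

```text
clock: 11.52
eef_pos: [686.4, 381.9, 350.0]
tool_rot: [-3.14, 1.046, 1.441]
force: [-0.2, 0.3, -0.6]
width: 22.5
```

```bash
python3 rodm.py r2; python3 - <<'E'
from h import *
a=ins(50);p,Q=pose(); print('err pos in tool',Q.T@(a[0]-p),'rot',np.degrees(R.from_matrix(Q.T@a[1]).as_rotvec()))
d=load('r2scene'); w=cloud(d); g=d['img'].astype(int); sat=g.max(2)-g.min(2);br=g.max(2)
t=(w-p)@Q; print('rel mouth')
m=(sat>70)&(br>120)&(t[...,2]>225)&(t[...,2]<420)&(abs(t[...,1])<40)&(abs(t[...,0]+20)<45)
q=t[m]; print('tube',len(q),pca(q),rect(q[:,1:]),'x-',np.percentile(q[:,0],[5,20,50,95]))
q=proj(d,p+Q@[-18,0,220]); x,y=int(q[0])-60,int(q[1])-70
cv2.imwrite('pics/c6.png',cv2.resize(d['img'][y:y+140,x:x+140],None,fx=4,fy=4,interpolation=2)[:,:,::-1]); print(x,y,q)
E
```

```text
[686.35124085 381.94331652 349.99142628] 22.507526512805285 [-0.2  0.3 -0.6]
scene 343 tool-frame c [-24.8   2.2 114.7] dir [-0.001 -0.008  1.   ] zmax 193.4
top 202 tool-frame c [-23.3  -4.1  72. ] dir [ 0.028 -0.036  0.999] zmax 111.6
err pos in tool [1.6680434  0.98896405 1.95725278] rot [ 0.13304437 -0.1306914  -0.02169163]
rel mouth
tube 899 (array([-27.5,   5.6, 325.3]), array([0.071, 0.001, 0.997])) (array([  8.4, 330.9]), array([ 62.4, 171.6]), 5.0) x- [-36.75379827 -35.47378797 -33.53974085  -2.88683999]
359 88 [419.83826244 158.15487056]
```

View pics/c6.png

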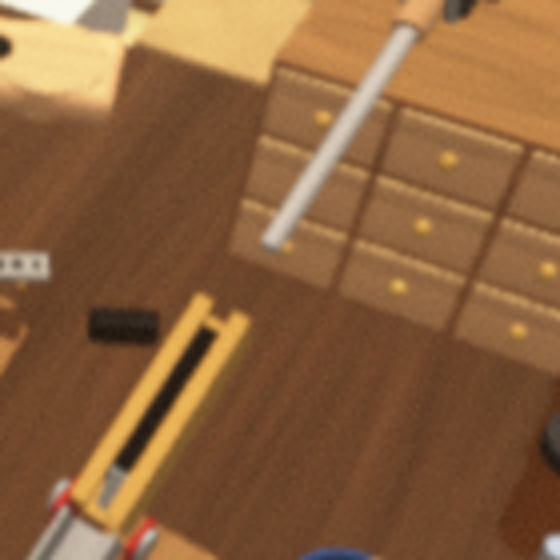

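```bash
python3 - <<'E'
from h import *
a=ins(50);p,Q=pose(); d=load('r2scene'); w=cloud(d); g=d['img'].astype(int); sat=g.max(2)-g.min(2);br=g.max(2)
t=(w-p)@Q
m=(sat>70)&(br>120)&(t[...,2]>225)&(t[...,2]<420)&(abs(t[...,1])<40)&(t[...,0]<-31)&(t[...,0]>-42)
for a in range(240,400,20):
    q=t[m&(t[...,2]>a)&(t[...,2]<a+20)]
    if len(q)>5: print(a,len(q),q[:,1].min().round(1),q[:,1].max().round(1),np.median(q[:,0]).round(1),q[:,2].min().round(1))
E
```

```text
240 58 -16.6 20.2 -34.7 245.1
260 80 -15.6 20.0 -34.7 260.1
280 78 -16.4 20.2 -34.6 280.1
300 78 -15.8 20.1 -34.6 300.1
320 83 -16.7 20.1 -34.6 320.2
340 80 -16.6 19.3 -34.9 340.1
360 77 -16.8 20.1 -34.8 360.2
380 45 -16.6 19.8 -34.8 380.0
```

jog_arm:
  series:
    - [[0,0,0],[1,0,20],1]
    - [[0,0,0],[0,0,20],1]
    - [[0,0,0],[0,0,15],1]
    - [[0,0,0],[0,0,15],1]
    - [[0,0,0],[0,0,15],1]
    - [[0,0,0],[0,0,15],1]

```text
clock: 12.38
eef_pos: [676.2, 298.1, 301.6]
tool_rot: [3.135, 1.041, 1.434]
force: [0.4, 2.9, 0.4]
width: 22.5
```

jog_arm:
  series:
    - [[0,0,0],[0,0,15],1]
    - [[0,0,0],[0,0,15],1]
    - [[0,0,0],[0,0,15],1]
    - [[0,0,0],[0,0,15],1]
    - [[0,0,0],[0,0,0],1]

```text
clock: 13.0
eef_pos: [669.3, 241.5, 267.7]
tool_rot: [-3.141, 1.048, 1.437]
force: [0.6, 0.1, -0.7]
width: 22.3
```

```bash
python3 rodm.py r3; python3 - <<'E'
from h import *
a=ins(0);p,Q=pose(); print('past mouth',Q.T@(p-a[0]))
E
```

```text
[669.31675076 241.54236529 267.70521549] 22.302882965644486 [ 0.6  0.1 -0.7]
scene 276 tool-frame c [-25.5   0.7 121.3] dir [-0.021 -0.027  0.999] zmax 224.7
top 234 tool-frame c [-24.1  -1.9 106.8] dir [-0.027  0.022  0.999] zmax 208.5
past mouth [1.20213089e-02 2.86657607e-01 1.10766343e+02]
```

jog_arm:
  series:
    - [[0,0,0],[0,0,12],1]
    - [[0,0,0],[0,0,10],1]
    - [[0,0,0],[0,0,9],1]
    - [[0,0,0],[0,0,8],1]
    - [[0,0,0],[0,0,0],1]
    - [[0,0,0],[0,0,0],1]

```text
clock: 13.85
eef_pos: [664.6, 208.9, 248.4]
tool_rot: [-3.141, 1.049, 1.438]
force: [-1.2, -1.4, -4.3]
width: 22.2
```

```bash
python3 - <<'E'
from h import *
a=ins(0);p,Q=pose(); print('past mouth',Q.T@(p-a[0]),read_state()['force'])
d=grab('scene','s6'); q=proj(d,LIP); x,y=int(q[0])-60,int(q[1])-90
cv2.imwrite('pics/c7.png',cv2.resize(d['img'][y:y+140,x:x+140],None,fx=4,fy=4,interpolation=2)[:,:,::-1]); print(x,y,q)
E
```

```text
past mouth [  0.46764167   0.27898985 150.81264591] [-1.22497184 -1.38776002 -4.28222852]
293 175 [353.32041866 265.68433217]
```

View pics/c7.png

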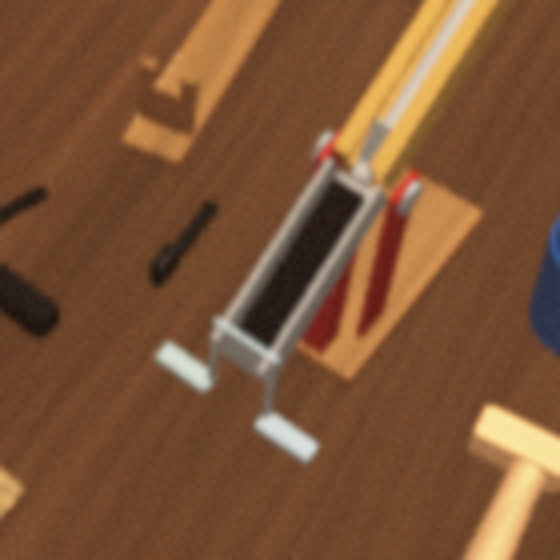

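```bash
python3 - <<'E'
from h import *
b=down(3.8); g=np.array([451.5,259.5,38.5])
p,Q=pose(); 
e=plan([ins(60),(g+[60,20,210],b,50),(g+[0,0,110],b,50),(g+[0,0,50],b,50)],1)
E
```

```text
[[[0,0,-0],[0,0,-53],1],[[0,0,-0],[0,0,-52],1],[[0,0,-0],[0,0,-53],1],[[0,0,-0],[0,0,-52],1],[[-2.2,-6,-0.6],[5,-32,33],1],[[-2.2,-6,-0.6],[9,-33,32],1],[[-2.2,-6,-0.6],[12,-35,29],1],[[-2.3,-5.9,-0.6],[15,-35,26],1]]
[[[-2.2,-6,-0.6],[19,-37,24],1],[[0,0,0],[33,-20,5],1],[[0,0,0],[33,-20,5],1],[[0,0,0],[34,-21,5],1],[[0,0,0],[30,0,0],1],[[0,0,0],[30,0,0],1]]
```

jog_arm:
  series:
    - [[0,0,0],[0,0,-20],1]
    - [[0,0,0],[0,0,-40],1]
    - [[0,0,0],[0,0,-50],1]
    - [[0,0,0],[0,0,-50],1]
    - [[0,0,0],[0,0,-50],1]
    - [[-2.2,-6,-0.6],[5,-32,33],1]
    - [[-2.2,-6,-0.6],[9,-33,32],1]
    - [[-2.2,-6,-0.6],[12,-35,29],1]

```text
clock: 14.9
eef_pos: [581.2, 327.3, 293.2]
tool_rot: [3.068, 1.36, 1.489]
force: [0.0, 0.2, -1.6]
width: 22.6
```

jog_arm:
  series:
    - [[-2.3,-5.9,-0.6],[15,-35,26],1]
    - [[-2.2,-6,-0.6],[19,-37,24],1]
    - [[0,0,0],[33,-20,5],1]
    - [[0,0,0],[33,-20,5],1]
    - [[0,0,0],[34,-21,5],1]
    - [[0,0,0],[30,0,0],1]
    - [[0,0,0],[0,0,0],1]
    - [[0,0,0],[0,0,0],1]

```text
clock: 15.9
eef_pos: [452.6, 263.9, 121.1]
tool_rot: [2.413, 1.565, 0.91]
force: [-0.3, 0.4, -1.2]
width: 22.4
```

```bash
python3 rodm.py r4; python3 - <<'E'
from h import *
b=down(3.8); g=np.array([451.5,259.5,38.5])
print(pose()[1].round(3).tolist())
plan([(g,b,45)],1)
E
```

```text
[452.58791083 263.94650088 121.08485961] 22.382048459945253 [-0.3  0.4 -1.2]
scene 231 tool-frame c [-21.2   3.8 117.2] dir [ 0.021 -0.005  1.   ] zmax 194.8
top 277 tool-frame c [-20.9  -3.2 115.9] dir [ 0.025 -0.002  1.   ] zmax 192.6
[[0.004, 0.998, 0.067], [0.004, 0.067, -0.998], [-1.0, 0.004, -0.004]]
[[[0,-0.1,-0.1],[41,-1,2],1],[[0,-0.1,-0.1],[42,-1,2],1]]
```

jog_arm:
  series:
    - [[0,-1.3,0],[25,-1,2],1]
    - [[0,0,0],[25,0,2],1]
    - [[0,0,0],[20,0,0],1]
    - [[0,0,0],[8,0,0],1]
    - [[0,0,0],[2,0,0],1]
    - [[0,0,0],[0,0,0],1]

```text
clock: 16.75
eef_pos: [451.7, 257.2, 40.4]
tool_rot: [0.118, 1.55, -1.386]
force: [-0.0, -0.2, -1.7]
width: 22.1
```

```bash
python3 rodm.py r5
```

```text
[451.69922694 257.1921383   40.38768247] 22.14032351772962 [-0.  -0.2 -1.7]
scene 198 tool-frame c [-21.1   2.7 118.8] dir [ 0.027 -0.008  1.   ] zmax 194.8
top 247 tool-frame c [-19.9  -3.3 116.1] dir [ 0.028 -0.002  1.   ] zmax 191.6
```

jog_arm:
  series:
    - [[0,0,0],[2,0,-1],1]
    - [[0,0,0],[1,0,0],1]
    - [[0,0,0],[0,0,0],1]

```text
clock: 17.23
eef_pos: [451.6, 257.8, 38.1]
tool_rot: [0.131, 1.55, -1.373]
force: [-1.5, -1.9, 11.2]
width: 22.0
```

jog_arm:
  series:
    - [[0,0,0],[0,0,0],-1]
    - [[0,0,0],[0,0,0],-1]
    - [[0,0,0],[0,0,0],-1]
    - [[0,0,0],[0,0,0],-1]
    - [[0,1.3,0],[-40,0,0],-1]
    - [[0,0,0],[-60,0,0],-1]
    - [[0,0,0],[-60,0,0],-1]
    - [[0,0,0],[-40,0,0],-1]

```text
clock: 18.23
eef_pos: [451.3, 258.6, 239.4]
tool_rot: [2.258, 1.566, 0.753]
force: [-0.4, -0.7, -0.0]
width: 84.9
```

```bash
python3 - <<'E'
from h import *
p,Q=pose(); print(p)
for n in('scene','top'):
    d=grab(n,'p1'+n); w=cloud(d); g=d['img'].astype(int); X,Y,Z=w[...,0],w[...,1],w[...,2]
    sat=g.max(2)-g.min(2); br=g.max(2)
    m=(sat<50)&(br>140)&(Z>40)&(Z<85)&(X>400)&(X<520)&(Y>20)&(Y<270);print('shaft',m.sum(),pca(w[m]),Y[m].min(),np.median(Z[m]))
    m=(Z>25)&(Z<45)&(X>350)&(X<560)&(Y>-420)&(Y<-150);print('trayrim',m.sum(),rect(w[m]))
    m=(Z>80)&(Z<120)&(X>350)&(X<560)&(Y>-420)&(Y<-250);print('trayhandle',m.sum(),rect(w[m]))
    m=((g.max(2)<60)&(Z>8)&(Z<40)&(X>200)&(X<900)&(abs(Y)<700)).astype(np.uint8)
    k,l,st,c=cv2.connectedComponentsWithStats(m)
    for i in range(1,k):
        if st[i,4]<40: continue
        q=w[l==i]; t=q[q[:,2]>np.percentile(q[:,2],50)-2]; print('dark',st[i,4],rect(t))
E
python3 tb.py p2
```

```text
[451.29899352 258.61889665 239.39917773]
shaft 185 (array([462.1, 140.1,  62.8]), array([ 0.07 , -0.998,  0.002])) 63.091602563918855 63.11534970756475
trayrim 703 (array([ 457. , -279.6]), array([180.1,  92.8]), 84.4)
trayhandle 164 (array([ 448.3, -364.3]), array([10.2, 45.4]), 84.5)
dark 107 (array([539.9, 356.9]), array([49.6, 20.2]), 30.2)
dark 86 (array([401.6, -11.8]), array([75.9, 11.5]), 70.9)
dark 71 (array([528.8,  36.5]), array([75. ,  9.6]), 87.6)
dark 168 (array([457.2, -65.8]), array([20.7, 53.3]), 79.9)
dark 275 (array([ 602.9, -385.6]), array([19.7, 54.7]), 65.5)
dark 57 (array([ 253.6, -593.1]), array([ 4.8, 39.3]), 39.0)
dark 42 (array([ 206.2, -636.7]), array([12. ,  5.2]), 71.2)
shaft 240 (array([456. , 141.2,  61.2]), array([-0.061,  0.998,  0.005])) 66.33785162063532 61.35436036649617
trayrim 380 (array([ 453.1, -278.5]), array([179.3,  90.5]), 84.7)
trayhandle 79 (array([ 445.3, -364.2]), array([ 8. , 42.1]), 84.2)
dark 106 (array([ 598.2, -383.9]), array([17.3, 52.2]), 65.7)
dark 93 (array([451.3, -65.1]), array([16.2, 50.8]), 80.4)
[451.90882552 258.85874451 238.61268543] [ 1.04501279  0.31683686 -1.14836077]
1125 slope deg 30.926311086235415 [-244.87848388   60.94186593] [-102.29452538  171.30395402]
```

```bash
python3 - <<'E'
from h import *
b=down(-95.6)
plan([((490,-50,260),down(-46),60),((447,-364,230),b,60)],-1)
E
```

```text
[[[8.3,-0.1,-0],[-4,3,52],-1],[[8.3,0,-0],[-4,10,51],-1],[[8.3,-0.1,-0.1],[-3,18,49],-1],[[8.3,0,-0],[-4,24,46],-1],[[8.3,-0.1,-0.1],[-3,31,41],-1],[[8.3,0,-0],[-4,36,37],-1],[[8.3,0,0],[5,33,41],-1],[[8.3,0,0],[5,38,36],-1]]
[[[8.2,0,0],[5,43,31],-1],[[8.3,0,0],[5,47,24],-1],[[8.2,0,0],[5,50,17],-1],[[8.3,0,0],[5,52,9],-1]]
```

jog_arm:
  series:
    - [[8.3,0,0],[-4,3,52],-1]
    - [[8.3,0,0],[-4,10,51],-1]
    - [[8.3,0,0],[-3,18,49],-1]
    - [[8.3,0,0],[-4,24,46],-1]
    - [[8.3,0,0],[-3,31,41],-1]
    - [[8.3,0,0],[-4,36,37],-1]
    - [[8.3,0,0],[5,33,41],-1]
    - [[8.3,0,0],[5,38,36],-1]

```text
clock: 19.38
eef_pos: [473.7, -156.3, 246.3]
tool_rot: [-1.357, 1.568, 2.258]
force: [0.5, -0.2, -0.0]
width: 85.1
```

jog_arm:
  series:
    - [[8.2,0,0],[5,43,31],-1]
    - [[8.3,0,0],[5,47,24],-1]
    - [[8.2,0,0],[5,50,17],-1]
    - [[8.3,0,0],[5,52,9],-1]
    - [[0,0,0],[0,0,0],-1]
    - [[0,0,0],[0,0,0],-1]

```text
clock: 20.12
eef_pos: [445.7, -362.9, 225.9]
tool_rot: [-1.101, 1.566, 1.944]
force: [0.6, 1.1, -0.7]
width: 85.1
```

```bash
python3 - <<'E'
from h import *
p,Q=pose(); print(p,np.degrees(np.arctan2(Q[1,1],Q[0,1])))
d=grab('wrist','w3');w=cloud(d); X,Y,Z=w[...,0],w[...,1],w[...,2]
m=(Z>95)&(Z<118)&(X>380)&(X<520)&(Y>-420)&(Y<-250);print('handle',m.sum(),rect(w[m]),np.median(Z[m]))
m=(Z>27)&(Z<45)&(X>350)&(X<560)&(Y>-420)&(Y<-150);print('rim',m.sum(),rect(w[m]),np.median(Z[m]))
E
```

```text
[ 445.66789325 -362.93367466  225.90737778] -95.54594805034812
handle 693 (array([ 447.8, -367.4]), array([ 9.6, 45.6]), 84.4) 107.54995251566896
rim 3042 (array([ 455.9, -282. ]), array([180.2,  90.7]), 84.1) 34.49183514132534
```

View pics/w3.png

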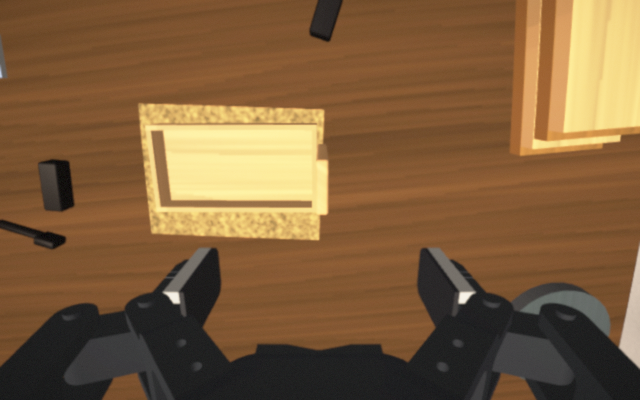

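jog_arm:
  series:
    - [[0,0,0],[54,3,-2],-1]
    - [[0,0,0],[50,0,0],-1]
    - [[0,0,0],[35,0,0],-1]
    - [[0,0,0],[15,0,0],-1]
    - [[0,0,0],[0,0,0],1]
    - [[0,0,0],[0,0,0],1]
    - [[0,0,0],[0,0,0],1]
    - [[0,0,0],[0,0,0],1]

```text
clock: 21.18
eef_pos: [448.6, -367.3, 74.5]
tool_rot: [-2.703, 1.568, 0.341]
force: [0.8, 1.0, 0.9]
width: 12.0
```

jog_arm:
  series:
    - [[0,0,0],[0,0,0],1]
    - [[0,0,0],[0,0,0],1]

```text
clock: 21.42
eef_pos: [448.7, -367.1, 74.6]
tool_rot: [-2.588, 1.568, 0.456]
force: [-0.5, 2.1, 5.7]
width: 9.2
```

```bash
cat >> h.py <<'E'
TR=down(-97.6)
def tray(xl,under,y=0):
    "eef for tray centre at lip-frame x, underside height above counter"
    q=L(xl+90,0,y); q[2]=under+68.5; return q
E
python3 - <<'E'
from h import *
d=load('w3'); w=cloud(d)
P=[w[108,143],w[113,321],w[236,317],w[229,157]]; print('mat corners',np.round(P,1).tolist(),'c',np.mean(P,0).round(1))
for n in('w3','p1top','p1scene'):
    d=load(n); w=cloud(d); hsv=cv2.cvtColor(d['img'],cv2.COLOR_RGB2HSV).astype(int); g=d['img'].astype(int); X,Y,Z=w[...,0],w[...,1],w[...,2]
    m=(X>350)&(X<560)&(Y>-420)&(Y<-150)&(Z<14)&(Z>-8)&(g[...,0]>140)&(g[...,1]>110)
    m=cv2.morphologyEx(m.astype(np.uint8),cv2.MORPH_OPEN,np.ones((2,2)))>0
    n_,l,st,c=cv2.connectedComponentsWithStats(m.astype(np.uint8)); i=1+np.argmax(st[1:,4]); print(n,st[i,4],rect(w[l==i]))
p,Q=pose(); print(p,read_state()['width'],np.degrees(np.arctan2(Q[1,1],Q[0,1])))
u=(p[0],p[1],p[2]+70)
e=plan([(u,Q,50),((*tray(120,0)[:2],141),TR,50),(tray(120,6),TR,45)],1)
E
```

```text
mat corners [[526.7, -183.7, 4.1], [502.2, -372.1, 3.2], [363.3, -354.2, 4.0], [389.3, -167.2, 3.2]] c [ 445.4 -269.3    3.6]
w3 10486 (array([nan, nan]), array([0., 0.]), 0.0)
p1top 1632 (array([ 440.9, -268.3]), array([206.1, 157.5]), 82.1)
p1scene 1763 (array([ 460.5, -277.3]), array([165.9,  80.9]), 83.9)
[ 448.73255488 -367.14929571   74.5665762 ] 9.22841759086486 -95.58130589734547
[[[0,0,0],[-35,0,-0],1],[[0,0,0],[-35,0,-0],1],[[0.5,0,0],[1,-25,-35],1],[[0.5,0,0],[1,-26,-35],1],[[0.5,-0.1,0],[1,-26,-35],1],[[0.5,0,0.1],[1,-26,-35],1],[[0,0,-0],[33,0,-0],1],[[0,0,-0],[33,0,-0],1]]
```

jog_arm:
  series:
    - [[0,0,0],[-15,0,0],1]
    - [[0,0,0],[-25,0,0],1]
    - [[0,0,0],[-30,0,0],1]
    - [[0.5,0,0],[1,-25,-35],1]
    - [[0.5,0,0],[1,-26,-35],1]
    - [[0.5,0,0],[1,-26,-35],1]
    - [[0.5,0,0],[1,-26,-35],1]
    - [[0,0,0],[0,0,0],1]

```text
clock: 22.42
eef_pos: [602.6, -275.8, 140.1]
tool_rot: [-2.262, 1.565, 0.754]
force: [0.3, -0.3, -0.9]
width: 9.3
```

jog_arm:
  series:
    - [[0,0,0],[25,0,0],1]
    - [[0,0,0],[25,0,0],1]
    - [[0,0,0],[10,0,0],1]
    - [[0,0,0],[0,0,0],1]
    - [[0,0,0],[0,0,0],1]

```text
clock: 23.05
eef_pos: [599.2, -280.7, 81.0]
tool_rot: [-2.701, 1.568, 0.308]
force: [-0.5, -0.6, -0.4]
width: 9.3
```

```bash
sed -i 's/under+68.5/under+71.6/' h.py; cat > tm.py <<'E'
from h import *
import sys
p,Q=pose(); print(p,read_state()['force'].round(1),read_state()['width']); yl=np.array([.991,-.132,0])
print('tool in lip', (p-LIP)@ex,(p-LIP)@yl)
for n in('scene','top'):
    d=grab(n,sys.argv[1]+n); w=cloud(d); g=d['img'].astype(int); sat=g.max(2)-g.min(2); r=w-LIP; a=r@ex;b=r@yl;z=w[...,2]
    m=(sat>40)&(g.max(2)>150)&(a>(p-LIP)@ex-190)&(a<(p-LIP)@ex-15)&(abs(b)<60)&(z>p[2]-60)&(z<p[2]-25)
    q=np.stack([a[m],b[m],z[m]],1); print(n,'rim',m.sum(),rect(q),'z med',np.median(q[:,2]), [np.median(q[(q[:,0]>k)&(q[:,0]<k+40)][:,2]).round(1) for k in np.arange(q[:,0].min(),q[:,0].max()-20,40)])
    m=(sat<50)&(g.max(2)>130)&(abs(a-7)<14)&(abs(b)>18)&(abs(b)<62)&(z>40)&(z<100)
    q=np.stack([a[m],b[m],z[m]],1)
    if len(q): print(n,'ears',len(q),q.min(0).round(1),q.max(0).round(1),'z',np.median(q[:,2]))
E
python3 tm.py q1
```

```text
[ 599.22002019 -280.70719838   81.01144572] [-0.5 -0.6 -0.4] 9.256061365222669
tool in lip 210.49579093043764 0.019390198228167767
scene rim 327 (array([ 1.146e+02, -1.000e-01]), array([161.4,  90.4]), 0.3) z med 42.08986126942614 [np.float64(42.0), np.float64(42.3), np.float64(41.7), np.float64(42.7)]
scene ears 164 [ -2.4 -55.9  48.3] [13.7 59.  57.4] z 52.601895459198886
top rim 333 (array([101.6,  -4.4]), array([ 91.6, 134.6]), 89.8) z med 38.09551430429633 [np.float64(39.0), np.float64(38.1), np.float64(37.4)]
top ears 102 [ -1.9 -61.1  45.5] [11.9 53.6 98.2] z 51.023028332443914
```

jog_arm:
  series:
    - [[0,0,0],[3,0,0],1]
    - [[0,0,0],[0,-30,0],1]
    - [[0,0,0],[0,-35,0],1]
    - [[0,0,0],[0,-22,0],1]
    - [[0,0,0],[0,-11,0],1]
    - [[0,0,0],[0,0,0],1]
    - [[0,0,0],[0,0,0],1]

```text
clock: 24.02
eef_pos: [611.3, -184.9, 77.1]
tool_rot: [-2.841, 1.57, 0.167]
force: [-0.7, -0.1, -1.1]
width: 8.9
```

```bash
python3 tm.py q2
```

```text
[ 611.2901492  -184.92868584   77.09727621] [-0.7 -0.1 -1.1] 8.88151804359081
tool in lip 113.98602797530297 -0.6618756141644531
scene rim 186 (array([11.7, 13.5]), array([ 62.7, 174.2]), 89.7) z med 37.91089453903828 [np.float64(37.5), np.float64(37.6), np.float64(38.7), np.float64(38.4)]
scene ears 97 [-2.9 21.7 47.2] [13.4 59.3 90.8] z 52.47672700264047
top rim 73 (array([-52.6, -34.8]), array([33.4, 62.5]), 39.6) z med 35.29000020835451 [np.float64(35.3)]
```

jog_arm:
  series:
    - [[0,0,0],[-7,0,0],1]
    - [[0,0,0],[-7,0,0],1]
    - [[0,0,0],[-7,0,0],1]
    - [[0,0,0],[-7,0,0],1]
    - [[0,0,0],[-7,0,0],1]
    - [[0,0,0],[-7,0,0],1]
    - [[0,0,0],[0,0,0],1]
    - [[0,0,0],[0,0,0],1]

```text
clock: 25.12
eef_pos: [611.4, -183.0, 118.9]
tool_rot: [-1.836, 1.569, 1.173]
force: [0.1, -0.9, -2.5]
width: 8.9
```

jog_arm:
  series:
    - [[0,0,0],[0,0,0],1]
    - [[0,0,0],[0,0,0],1]

```text
clock: 25.38
eef_pos: [611.4, -182.9, 118.7]
tool_rot: [-1.655, 1.569, 1.354]
force: [-0.2, -0.3, -2.1]
width: 9.0
```

```bash
python3 tm.py q3; python3 - <<'E'
from h import *
d=load('q3scene'); q=proj(d,LIP); x,y=int(q[0])-80,int(q[1])-80
cv2.imwrite('pics/c8.png',cv2.resize(d['img'][y:y+140,x:x+140],None,fx=4,fy=4,interpolation=2)[:,:,::-1])
E
```

```text
[ 611.35862525 -182.94510244  118.70252381] [-0.2 -0.3 -2.1] 9.020545933298115
tool in lip 112.01125798334243 -0.8558488542711136
scene rim 220 (array([ 9.9, -0.7]), array([173.8,  90.6]), 0.4) z med 79.75321620695257 [np.float64(79.0), np.float64(79.7), np.float64(80.2), np.float64(80.0)]
scene ears 97 [-5.1 20.  80.7] [12.9 59.4 97.8] z 85.7783674398687
top rim 116 (array([-3.6, -6. ]), array([ 92.1, 119.5]), 89.3) z med 77.1327317129294 [np.float64(76.8), np.float64(77.0), np.float64(77.5)]
top ears 25 [-1.1 38.1 79.9] [11.7 56.1 87. ] z 83.71153244662423
```

View pics/c8.png

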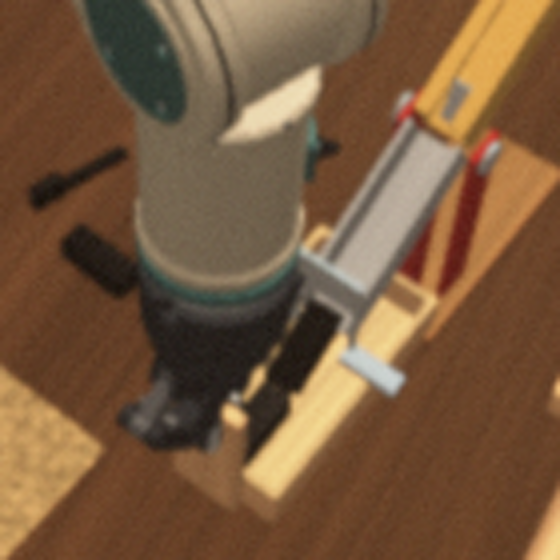

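jog_arm:
  series:
    - [[0,0,0],[0,8,0],1]
    - [[0,0,0],[0,10,0],1]
    - [[0,0,0],[0,10,0],1]
    - [[0,0,0],[0,9,0],1]
    - [[0,0,0],[0,0,0],1]
    - [[0,0,0],[0,0,0],1]

```text
clock: 26.22
eef_pos: [606.7, -219.5, 119.0]
tool_rot: [-1.916, 1.568, 1.093]
force: [-0.9, 0.2, -2.6]
width: 9.0
```

```bash
python3 tm.py q4; python3 - <<'E'
from h import *
d=load('q4scene'); q=proj(d,LIP); x,y=int(q[0])-80,int(q[1])-60
cv2.imwrite('pics/c9.png',cv2.resize(d['img'][y:y+140,x:x+140],None,fx=4,fy=4,interpolation=2)[:,:,::-1])
E
```

```text
[ 606.72575694 -219.45973601  118.95126826] [-0.9  0.2 -2.6] 9.032182824509986
tool in lip 148.808798471469 -0.6270897157886501
scene rim 233 (array([52.8, -0.7]), array([162.3,  90. ]), 0.2) z med 80.10020998790958 [np.float64(80.5), np.float64(80.3), np.float64(79.4), np.float64(79.9)]
scene ears 166 [ -5.  -51.9  81. ] [13.6 59.2 99.9] z 86.39496962688202
top rim 215 (array([20.7, -4.9]), array([92.7, 95.6]), 88.8) z med 76.24942023946164 [np.float64(77.9), np.float64(74.3)]
top ears 108 [ -2.  -61.5  50. ] [13.9 54.6 96.1] z 83.87785288821203
```

View pics/c9.png

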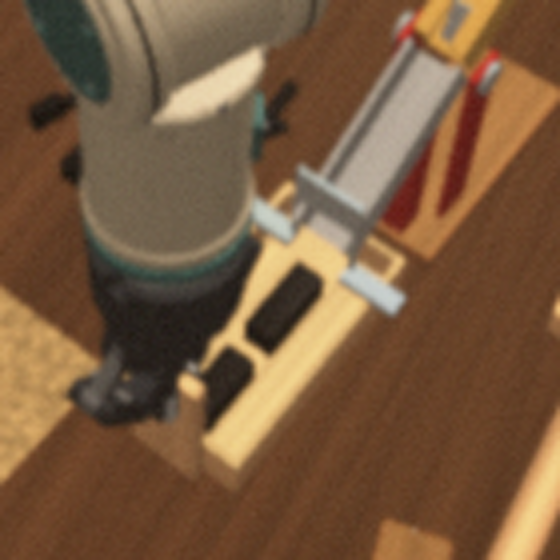

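```bash
python3 - <<'E'
from h import *
p,Q=pose(); a=p.copy(); a[2]=77.5; b=tray(135,6); b[2]=77.5
t=np.array([445.4,-269.3,0])+90*ex; print(t)
plan([(a,TR,14),(b,TR,25),(b+[0,0,60],TR,25),((t[0],t[1],137),TR,40),((t[0],t[1],85),TR,25)],1)
E
```

```text
[ 433.52 -358.49    0.  ]
[[[0,0,0],[13.8,0,0],1],[[0,0,0.1],[13.8,0,0],1],[[0.1,0,0],[13.8,0.1,0],1],[[0,0,0],[0,19,-0],1],[[0,0,0],[0,19,-0],1],[[0,0,0],[0,19,-0],1],[[0,0,0],[0,19,-1],1],[[0,0,0],[-20,0,0],1]]
[[[0,0,0],[-20,0,0],1],[[0,0,0],[-20,0,0],1],[[0,0,0],[0,17,31],1],[[0,0,0],[0,17,31],1],[[0,0,0],[0,17,31],1],[[0,0,0],[0,17,31],1],[[0,0,0],[0,17,30],1],[[0,0,0],[17,0,0],1]]
[[[0,0,0],[18,0,0],1],[[0,0,0],[17,0,0],1]]
```

jog_arm:
  series:
    - [[0,0,0],[10,0,0],1]
    - [[0,0,0],[11,0,0],1]
    - [[0,0,0],[11,0,0],1]
    - [[0,0,0],[10,0,0],1]
    - [[0,0,0],[0,0,0],1]

```text
clock: 26.95
eef_pos: [605.9, -219.3, 75.7]
tool_rot: [-1.015, 1.568, 1.994]
force: [-0.8, -1.1, -2.1]
width: 9.1
```

jog_arm:
  series:
    - [[0,0,0],[0,14,0],1]
    - [[0,0,0],[0,20,0],1]
    - [[0,0,0],[0,24,0],1]
    - [[0,0,0],[0,18,0],1]
    - [[0,0,0],[-12,0,0],1]
    - [[0,0,0],[-24,0,0],1]
    - [[0,0,0],[-24,0,0],1]

```text
clock: 27.82
eef_pos: [597.1, -293.8, 138.2]
tool_rot: [-1.965, 1.568, 1.045]
force: [-0.5, -0.4, -1.7]
width: 9.3
```

jog_arm:
  series:
    - [[0,0,0],[0,8,15],1]
    - [[0,0,0],[0,15,27],1]
    - [[0,0,0],[0,17,31],1]
    - [[0,0,0],[0,17,31],1]
    - [[0,0,0],[0,17,30],1]
    - [[0,0,0],[0,11,20],1]
    - [[0,0,0],[0,0,0],1]
    - [[0,0,0],[0,0,0],1]

```text
clock: 28.82
eef_pos: [434.1, -358.3, 136.5]
tool_rot: [-2.294, 1.568, 0.716]
force: [-0.1, -0.4, -1.8]
width: 9.3
```

```bash
python3 - <<'E'
from h import *
p,Q=pose(); print(p,read_state()['force'].round(1))
plan([((433.5,-358.5,76),TR,18)],1)
for n in('scene',):
    d=grab(n,'m1'); w=cloud(d);g=d['img'].astype(int); sat=g.max(2)-g.min(2);r=w-LIP; a=r@ex;b=r@np.array([.991,-.132,0])
    m=(sat<50)&(g.max(2)>130)&(abs(a-7)<14)&(abs(b)>18)&(abs(b)<62)&(w[...,2]>40)&(w[...,2]<100); print('ear z',np.median(w[m][:,2]))
    X,Y,Z=w[...,0],w[...,1],w[...,2]
    m=((g.max(2)<60)&(Z>8)&(Z<90)&(X>300)&(X<900)&(abs(Y)<500)).astype(np.uint8)
    k,l,st,c=cv2.connectedComponentsWithStats(m)
    for i in range(1,k):
        if st[i,4]>40: q=w[l==i]; print('dark',st[i,4],rect(q[q[:,2]>np.percentile(q[:,2],50)-2]),np.median(q[:,2]).round())
E
```

```text
[ 434.05238613 -358.31152374  136.52907357] [-0.1 -0.4 -1.8]
[[[0,0,0],[15.1,0.1,0.2],1],[[0,0,0],[15.1,0.1,0.2],1],[[0,-0.1,0.1],[15.2,0.1,0.1],1],[[0.1,0,0],[15.1,0.1,0.1],1]]
ear z 52.61169208497421
dark 113 (array([540.5, 356.1]), array([49.3, 21.4]), 27.3) 21.0
dark 92 (array([402. , -12.6]), array([75.8,  8.9]), 70.7) 13.0
dark 80 (array([526.3,  30.9]), array([ 9.6, 64.8]), 3.4) 14.0
dark 77 (array([786.1, 116. ]), array([34.9, 11.6]), 0.8) 74.0
dark 176 (array([458.2, -65.5]), array([21.6, 55.5]), 81.0) 22.0
dark 282 (array([ 602.2, -385.4]), array([20.3, 54.7]), 66.4) 23.0
```

jog_arm:
  series:
    - [[0,0,0],[20,0,0],1]
    - [[0,0,0],[20,0,0],1]
    - [[0,0,0],[15,0,0],1]
    - [[0,0,0],[5,0,0],1]
    - [[0,0,0],[2,0,0],1]
    - [[0,0,0],[0,0,0],1]

```text
clock: 29.62
eef_pos: [433.3, -359.1, 75.0]
tool_rot: [-2.513, 1.569, 0.496]
force: [0.3, -0.6, -1.8]
width: 9.3
```

```bash
python3 - <<'E'
from h import *
print(pose()[0],read_state()['force'])
E
```

```text
[ 433.27125321 -359.13696683   75.04128502] [ 0.25855007 -0.56488967 -1.80894081]
```

jog_arm:
  series:
    - [[0,0,0],[1,0,0],1]
    - [[0,0,0],[0,0,0],-1]
    - [[0,0,0],[0,0,0],-1]
    - [[0,0,0],[0,0,0],-1]
    - [[0,0,0],[0,0,0],-1]
    - [[0,0,0],[-40,0,0],-1]
    - [[0,0,0],[-60,0,0],-1]
    - [[0,0,0],[-40,0,0],-1]

```text
clock: 30.62
eef_pos: [433.2, -359.6, 216.0]
tool_rot: [-2.951, 1.568, 0.059]
force: [-0.5, 0.1, 0.8]
width: 85.3
```

```bash
cat > dk.py <<'E'
from h import *
import sys
def dark(tag,n='wrist',zmax=45):
    d=grab(n,tag); w=cloud(d);g=d['img'].astype(int);X,Y,Z=w[...,0],w[...,1],w[...,2]; p,Q=pose(); t=(w-p)@Q
    m=((g.max(2)<75)&(Z>8)&(Z<zmax)&(X>300)&(X<900)&(abs(Y)<500)&(t[...,0]>25)).astype(np.uint8)
    k,l,st,c=cv2.connectedComponentsWithStats(m)
    for i in range(1,k):
        if st[i,4]>60: q=w[l==i]; z=np.percentile(q[:,2],60); q=q[abs(q[:,2]-z)<3]; print('dark',c[i].round(),st[i,4],rect(q),z.round(1))
    return d
if __name__=='__main__': dark(sys.argv[1])
E
python3 - <<'E'
from h import *
from dk import dark
p,Q=pose(); print(p,read_state()['width'])
dark('w4')
plan([((600,-386,180),down(-114.5),50)],-1)
E
```

```text
[ 433.15383935 -359.62338231  216.0301257 ] 85.29115168447976
dark [318.  11.] 578 (array([ 584.4, -381.2]), array([21.4, 20.9]), 66.2) 21.8
dark [ 50. 190.] 1049 (array([455. , -68.5]), array([22.5, 54.8]), 78.8) 21.0
dark [214. 172.] 1130 (array([ 447.9, -254.4]), array([53.6, 20.4]), 83.4) 29.7
dark [280. 171.] 1126 (array([ 439.2, -323.7]), array([53.4, 20.3]), 84.0) 29.8
dark [ 32. 240.] 564 (array([398.3, -30.2]), array([48.5, 10.3]), 58.6) 16.2
[[[4.2,-0.1,-0],[11,1,-42],-1],[[4.2,-0.2,-0],[10,-3,-41],-1],[[4.2,-0.1,-0.1],[10,-5,-41],-1],[[4.3,-0.2,0],[11,-9,-41],-1]]
```

jog_arm:
  series:
    - [[-4.2,0,0],[11,1,-42],-1]
    - [[-4.2,0,0],[10,6,-41],-1]
    - [[-4.2,0,0],[10,5,-41],-1]
    - [[-4.3,0,0],[11,4,-41],-1]
    - [[0,0,0],[0,0,0],-1]

```text
clock: 31.3
eef_pos: [599.6, -376.4, 169.3]
tool_rot: [-1.968, 1.566, 1.34]
force: [-0.5, 0.7, -0.3]
width: 85.3
```

```bash
python3 - <<'E'
from h import *
p,Q=pose(); print(p,np.degrees(np.arctan2(Q[1,1],Q[0,1])))
E
python3 dk.py w5
```

```text
[ 599.62909547 -376.37522607  169.27554387] -80.46606413590824
dark [330. 180.] 1542 (array([ 601.5, -388.1]), array([21.8, 55. ]), 66.2) 21.8
dark [  6. 266.] 665 (array([454.8, -75.8]), array([10.8, 55.5]), 83.0) 17.6
dark [240. 324.] 1467 (array([ 439.9, -323.5]), array([53.1, 21.1]), 84.5) 29.4
```

```bash
python3 - <<'E'
from h import *
plan([((601.5,-388,90),down(-113.8),40),((601.5,-388,4),down(-113.8),45)],-1)
E
```

```text
[[[8.3,0,0],[20,3,-1],-1],[[8.3,0,0.1],[20,3,-1],-1],[[8.3,0,0],[20,2,-1],-1],[[8.3,0.1,0.1],[20,2,-2],-1],[[0,0,-0],[43,0,0],-1],[[0,0,-0],[43,0,0],-1]]
```

jog_arm:
  series:
    - [[8.3,0,0],[20,3,-1],-1]
    - [[8.3,0,0],[20,3,-1],-1]
    - [[8.3,0,0],[20,2,-1],-1]
    - [[8.3,0,0],[20,2,-2],-1]
    - [[0,0,0],[43,0,0],-1]
    - [[0,0,0],[32,0,0],-1]
    - [[0,0,0],[11,0,0],-1]
    - [[0,0,0],[0,0,0],1]

```text
clock: 32.35
eef_pos: [601.1, -389.3, 5.9]
tool_rot: [-1.283, 1.569, 1.441]
force: [-1.0, 0.6, 0.6]
width: 70.1
```

jog_arm:
  series:
    - [[0,0,0],[0,0,0],1]
    - [[0,0,0],[0,0,0],1]
    - [[0,0,0],[0,0,0],1]
    - [[0,0,0],[0,0,0],1]
    - [[0,0,0],[0,0,0],1]
    - [[0,0,0],[-40,0,0],1]
    - [[0,0,0],[-60,0,0],1]
    - [[0,0,0],[-40,0,0],1]

```text
clock: 33.35
eef_pos: [602.4, -389.7, 148.6]
tool_rot: [-2.711, 1.567, 0.013]
force: [-0.1, -0.9, -0.4]
width: 20.5
```

```bash
python3 - <<'E'
from h import *
p,Q=pose(); print(p,read_state()['width'],np.degrees(np.arctan2(Q[1,1],Q[0,1])))
C=np.array([445.4,-269.3,0]); yl=np.array([.991,-.132,0])
t=C-65*ex; print(t)
plan([((t[0],t[1],110),TR,50),((t[0],t[1],38),TR,40)],1)
E
```

```text
[ 602.43857454 -389.70457999  148.61271136] 20.452947979841166 -113.8872237277042
[ 453.98  -204.885    0.   ]
[[[-3.3,0,0],[8,-22,42],1],[[-3.2,0,0],[8,-24,41],1],[[-3.3,-0.1,0],[7,-26,39],1],[[-3.2,0,0],[8,-29,38],1],[[-3.3,-0.1,0],[7,-31,36],1],[[0,0,0],[36,0,0],1],[[0,0,0],[36,0,0],1]]
```

jog_arm:
  series:
    - [[-3.3,0,0],[8,-22,42],1]
    - [[-3.2,0,0],[8,-24,41],1]
    - [[-3.3,0,0],[7,-26,39],1]
    - [[-3.2,0,0],[8,-29,38],1]
    - [[-3.3,0,0],[7,-29,36],1]
    - [[0,0,0],[36,0,0],1]
    - [[0,0,0],[36,0,0],1]
    - [[0,0,0],[0,0,0],1]

```text
clock: 34.35
eef_pos: [453.9, -205.6, 36.3]
tool_rot: [-2.209, 1.568, 0.801]
force: [0.0, 0.9, 1.7]
width: 21.0
```

jog_arm:
  series:
    - [[0,0,0],[0,0,0],1]
    - [[0,0,0],[0,0,0],-0.2]
    - [[0,0,0],[0,0,0],-0.2]
    - [[0,0,0],[0,0,0],-0.2]
    - [[0,0,0],[-50,0,0],-1]
    - [[0,0,0],[-60,0,0],-1]
    - [[0,0,0],[-20,0,0],-1]
    - [[0,0,0],[0,0,0],-1]

```text
clock: 35.35
eef_pos: [454.1, -206.5, 167.3]
tool_rot: [-2.936, 1.566, 0.074]
force: [0.3, 0.2, 0.1]
width: 85.2
```

```bash
python3 - <<'E'
from h import *
from dk import dark
p,Q=pose(); print(p,read_state()['width'])
dark('w6',zmax=70); dark('t6','top',70)
plan([((455,-69,180),down(-101),50),((455,-69,4),down(-101),50)],-1)
E
```

```text
[ 454.14881304 -206.48133556  167.30072828] 85.17633061018567
dark [ 43. 140.] 815 (array([525.7,  36.5]), array([81.1,  9.8]), 87.8) 12.9
dark [318. 186.] 1393 (array([ 451.9, -207.6]), array([18.9, 53.5]), 82.8) 29.9
dark [170. 202.] 1403 (array([455.3, -68.3]), array([21.4, 54.9]), 79.1) 21.5
dark [371. 184.] 1576 (array([ 447.9, -252.9]), array([53.4, 20.7]), 83.5) 29.9
dark [448. 183.] 1663 (array([ 439.5, -322. ]), array([53.8, 20.4]), 82.8) 29.8
dark [137. 260.] 883 (array([401.5, -14. ]), array([79.3,  9.6]), 68.3) 13.4
dark [194. 196.] 105 (array([534.2, 356.4]), array([53.1, 17.8]), 27.9) 20.6
dark [332. 224.] 118 (array([451.6, -65.2]), array([19.2, 55.1]), 80.3) 20.9
dark [379. 225.] 80 (array([ 447.4, -204.2]), array([15.1, 47.1]), 83.0) 29.1
[[[1.1,0,0],[-5,-45,5],-1],[[1.2,0,0.1],[-5,-45,6],-1],[[1.1,0,0],[-5,-46,7],-1],[[0,0,0],[44,0,0],-1],[[0,0,0],[44,0,0],-1],[[0,0,0],[44,0,0],-1],[[0,0,0],[44,1,0],-1]]
```

jog_arm:
  series:
    - [[1.1,0,0],[-5,-45,5],-1]
    - [[1.2,0,0],[-5,-45,6],-1]
    - [[1.1,0,0],[-5,-47,7],-1]
    - [[0,0,0],[54,0,0],-1]
    - [[0,0,0],[54,0,0],-1]
    - [[0,0,0],[50,0,0],-1]
    - [[0,0,0],[17,0,0],-1]
    - [[0,0,0],[0,0,0],-1]

```text
clock: 36.45
eef_pos: [454.5, -65.7, 11.1]
tool_rot: [-0.661, 1.563, 2.288]
force: [0.7, -0.3, 1.0]
width: 85.1
```

jog_arm:
  series:
    - [[0,0,0],[0,0,0],1]
    - [[0,0,0],[0,0,0],1]
    - [[0,0,0],[0,0,0],1]
    - [[0,0,0],[0,0,0],1]
    - [[0,0,0],[0,0,0],1]
    - [[0,0,0],[0,0,0],1]
    - [[0,0,0],[-40,0,0],1]
    - [[0,0,0],[-60,0,0],1]

```text
clock: 37.45
eef_pos: [455.7, -66.4, 113.9]
tool_rot: [-1.078, 1.563, 1.871]
force: [2.4, -0.4, 0.8]
width: 19.7
```

```bash
python3 - <<'E'
from h import *
p,Q=pose(); print(p,read_state()['width'],np.degrees(np.arctan2(Q[1,1],Q[0,1])))
C=np.array([445.4,-269.3,0]); yl=np.array([.991,-.132,0])
A=down(-7.6)
for s in(-25,25):
    t=C+5*ex+s*yl; print(s,t); plan([((t[0],t[1],110),A,50),((t[0],t[1],40),A,40)],1)
E
```

```text
[455.70950637 -66.44280178 113.93906832] 19.67952300851261 -101.0109113471012
-25 [ 419.965 -270.955    0.   ]
[[[-9.3,0,0],[0,21,-0],1],[[-9.3,0,0],[0,21,3],1],[[-9.4,0,0.1],[0,20,6],1],[[-9.3,0,0],[0,18,9],1],[[-9.4,0,0],[0,17,12],1],[[-9.3,0,0.1],[1,14,15],1],[[-9.4,0,0],[0,12,17],1],[[-9.3,-0.1,0],[1,9,19],1]]
[[[-9.4,-0.1,0.1],[0,6,20],1],[[-9.3,0,0],[1,3,20],1],[[0,0,0],[35,0,0],1],[[0,0,0],[35,0,0],1]]
25 [ 469.515 -277.555    0.   ]
[[[-9.3,0,0],[0,20,-5],1],[[-9.3,0,0],[0,21,-2],1],[[-9.4,0,0.1],[0,21,1],1],[[-9.3,0,0],[0,21,5],1],[[-9.4,0,0],[0,20,8],1],[[-9.3,0,0.1],[1,18,11],1],[[-9.4,0,0],[0,16,14],1],[[-9.3,-0.1,0],[1,13,16],1]]
[[[-9.4,-0.1,0.1],[0,10,19],1],[[-9.3,0,0],[1,8,20],1],[[0,0,0],[35,0,-0],1],[[0,0,0],[35,0,-0],1]]
```

jog_arm:
  series:
    - [[-9.3,0,0],[0,21,0],1]
    - [[-9.3,0,0],[0,21,3],1]
    - [[-9.4,0,0],[0,20,6],1]
    - [[-9.3,0,0],[0,18,9],1]
    - [[-9.4,0,0],[0,17,12],1]
    - [[-9.3,0,0],[1,14,15],1]
    - [[-9.4,0,0],[0,12,17],1]
    - [[-9.3,0,0],[1,9,19],1]

```text
clock: 38.45
eef_pos: [427.9, -231.2, 110.8]
tool_rot: [-2.922, 1.564, 1.337]
force: [0.5, -0.6, -0.8]
width: 20.1
```

jog_arm:
  series:
    - [[-9.4,0,0],[0,6,20],1]
    - [[-9.3,0,0],[1,3,20],1]
    - [[0,0,0],[0,0,0],1]
    - [[0,0,0],[35,0,0],1]
    - [[0,0,0],[25,0,0],1]
    - [[0,0,0],[0,0,0],1]
    - [[0,0,0],[0,0,0],1]

```text
clock: 39.33
eef_pos: [422.3, -270.1, 49.9]
tool_rot: [3.039, 1.564, 1.336]
force: [-0.4, 0.5, 0.2]
width: 19.8
```

```bash
python3 - <<'E'
from h import *
p,Q=pose(); print(p,read_state()['width'],np.degrees(np.arctan2(Q[1,1],Q[0,1])))
print('lat',(p-[445.4,-269.3,0])@np.array([.991,-.132,0]),(p-[445.4,-269.3,0])@ex)
E
```

```text
[ 422.25865125 -270.07446417   49.85288694] 19.836179411038085 -7.595602219640736
lat -22.8308473359475 3.8221520313013704
```

Shift 2.5 mm outward and down 8, then release.

jog_arm:
  series:
    - [[0,0,0],[4,-2.5,0],1]
    - [[0,0,0],[4,0,0],1]
    - [[0,0,0],[0,0,0],1]
    - [[0,0,0],[0,0,0],-0.2]
    - [[0,0,0],[0,0,0],-0.2]
    - [[0,0,0],[0,0,0],-0.2]
    - [[0,0,0],[-50,0,0],-1]
    - [[0,0,0],[-60,0,0],-1]

```text
clock: 40.33
eef_pos: [418.3, -270.4, 151.4]
tool_rot: [-2.788, 1.562, 1.792]
force: [0.4, -0.3, -0.4]
width: 84.5
```

```bash
python3 - <<'E'
from h import *
from dk import dark
p,Q=pose(); print(p,read_state()['width'])
dark('w7',zmax=70); dark('s7','scene',70)
# stray2: long 29deg -> jaw 119 or -61
plan([((480,50,230),down(-30),60),((537,354,190),down(-61),60)],-1)
E
```

```text
[ 418.29097356 -270.40956598  151.3606883 ] 84.46091800748594
dark [350. 103.] 1854 (array([ 450.8, -207.6]), array([19.4, 53.2]), 82.5) 29.9
dark [350. 160.] 1737 (array([ 446.7, -252.4]), array([54.1, 20.5]), 83.3) 30.0
dark [320. 190.] 1564 (array([ 418.7, -274.5]), array([53.7, 19.5]), 85.3) 29.9
dark [349. 239.] 1502 (array([ 438.4, -321.6]), array([54.2, 20.1]), 83.3) 29.9
dark [389. 169.] 130 (array([541.2, 358.6]), array([52.5, 25.7]), 22.0) 21.3
dark [290. 230.] 106 (array([403.8, -13.3]), array([75.7, 10.2]), 66.0) 14.8
dark [338. 236.] 96 (array([528. ,  37.8]), array([74.3,  9.5]), 89.4) 14.3
dark [438. 255.] 299 (array([793.8, 104.4]), array([71.6, 26.7]), 7.8) 46.9
dark [265. 287.] 196 (array([ 452.8, -206.2]), array([21.8, 54.9]), 84.3) 30.9
dark [240. 309.] 657 (array([ 431.9, -283.9]), array([121.2,  48.3]), 83.5) 30.9
[[[3.7,0,-0.1],[-12,3,-55],-1],[[3.7,-0.1,-0.1],[-12,-1,-55],-1],[[3.8,0,-0.1],[-12,-5,-54],-1],[[3.7,0,-0.1],[-12,-8,-54],-1],[[3.8,-0.1,-0.1],[-12,-12,-53],-1],[[3.7,0,-0],[-13,-15,-53],-1],[[5.2,0,-0],[7,-17,-49],-1],[[5.2,0,-0],[7,-21,-47],-1]]
[[[5.2,0,-0],[7,-26,-45],-1],[[5.1,0,-0],[6,-30,-42],-1],[[5.2,0,-0],[7,-33,-39],-1],[[5.1,-0.1,-0],[6,-36,-36],-1]]
```

jog_arm:
  series:
    - [[3.7,0,0],[-12,3,-55],-1]
    - [[3.7,0,0],[-12,-1,-55],-1]
    - [[3.8,0,0],[-12,-5,-54],-1]
    - [[3.7,0,0],[-12,-8,-54],-1]
    - [[3.8,0,0],[-12,-12,-53],-1]
    - [[3.7,0,0],[-13,-15,-53],-1]
    - [[5.2,0,0],[7,-17,-49],-1]
    - [[5.2,0,0],[7,-21,-47],-1]

```text
clock: 41.42
eef_pos: [496.9, 155.0, 212.9]
tool_rot: [-2.62, 1.564, 1.385]
force: [-0.0, -0.3, 0.8]
width: 85.8
```

jog_arm:
  series:
    - [[5.2,0,0],[7,-26,-45],-1]
    - [[5.1,0,0],[6,-30,-42],-1]
    - [[5.2,0,0],[7,-33,-39],-1]
    - [[5.1,0,0],[6,-36,-36],-1]
    - [[0,0,0],[0,0,0],-1]
    - [[0,0,0],[0,0,0],-1]

```text
clock: 42.18
eef_pos: [533.6, 354.8, 187.6]
tool_rot: [-2.044, 1.566, 1.605]
force: [-0.2, -1.1, 0.1]
width: 85.6
```

```bash
python3 - <<'E'
from h import *
from dk import dark
p,Q=pose(); print(p,np.degrees(np.arctan2(Q[1,1],Q[0,1])))
dark('w8')
E
```

```text
[533.59932905 354.75033911 187.62048909] -60.94144745730308
dark [318. 169.] 1268 (array([539.1, 357.3]), array([54.6, 20.5]), 28.4) 21.9
dark [537. 301.] 95 (array([526.6,  71. ]), array([17. ,  9.1]), 89.0) 10.3
dark [512. 393.] 123 (array([410. ,  12.6]), array([28.3,  8.9]), 69.7) 10.5
```

```bash
python3 - <<'E'
from h import *
b=down(-61.6)
plan([((539.1,357.3,100),b,50),((539.1,357.3,5),b,50)],-1)
C=np.array([445.4,-269.3,0]); t=C+5*ex+25*np.array([.991,-.132,0])
A=down(-7.6); print(t)
plan([((500,50,210),down(-35),60),((t[0],t[1],150),A,60),((t[0],t[1],60),A,45)],1,start=((539.1,357.3,150),b))
E
```

```text
[[[0.3,-0.1,0.1],[44,0,-3],-1],[[0.3,-0.1,0.1],[44,0,-3],-1],[[0,0,0],[48,0,0],-1],[[0,0,0],[47,0,0],-1]]
[ 469.515 -277.555    0.   ]
[[[-4.4,0,0],[-10,42,30],1],[[-4.4,0,0],[-10,40,33],1],[[-4.4,0,0],[-10,37,36],1],[[-4.5,0,0],[-10,34,39],1],[[-4.4,0,0],[-10,30,42],1],[[-4.5,0,0],[-10,28,43],1],[[-4.6,0,0],[10,27,48],1],[[-4.6,0,0],[10,23,50],1]]
[[[-4.5,0,0],[10,19,51],1],[[-4.6,0,0],[10,15,53],1],[[-4.5,0,0],[10,11,54],1],[[-4.6,0,0],[10,7,54],1],[[0,0,0],[30,0,-0],1],[[0,0,0],[30,0,-0],1],[[0,0,0],[30,0,-0],1]]
```

jog_arm:
  series:
    - [[0.3,0,0],[44,0,-3],-1]
    - [[0.3,0,0],[44,0,-3],-1]
    - [[0,0,0],[48,0,0],-1]
    - [[0,0,0],[34,0,0],-1]
    - [[0,0,0],[12,0,0],-1]
    - [[0,0,0],[0,0,0],1]
    - [[0,0,0],[0,0,0],1]
    - [[0,0,0],[0,0,0],1]

```text
clock: 43.22
eef_pos: [540.4, 360.3, 8.1]
tool_rot: [-2.428, 1.562, 1.209]
force: [0.9, -0.7, -0.2]
width: 32.2
```

jog_arm:
  series:
    - [[0,0,0],[0,0,0],1]
    - [[0,0,0],[0,0,0],1]
    - [[0,0,0],[0,0,0],1]
    - [[0,0,0],[-40,0,0],1]
    - [[0,0,0],[-60,0,0],1]
    - [[0,0,0],[-45,0,0],1]

```text
clock: 43.98
eef_pos: [539.8, 359.1, 154.2]
tool_rot: [-2.403, 1.562, 1.235]
force: [0.8, 0.0, 0.8]
width: 20.7
```

jog_arm:
  series:
    - [[-4.4,0,0],[-10,42,30],1]
    - [[-4.4,0,0],[-10,40,33],1]
    - [[-4.4,0,0],[-10,37,36],1]
    - [[-4.5,0,0],[-10,34,39],1]
    - [[-4.4,0,0],[-10,30,42],1]
    - [[-4.5,0,0],[-10,28,43],1]
    - [[-4.6,0,0],[10,27,48],1]
    - [[-4.6,0,0],[10,23,50],1]

```text
clock: 44.98
eef_pos: [490.0, -60.0, 189.1]
tool_rot: [-3.099, 1.564, 1.167]
force: [0.8, 0.2, 0.5]
width: 20.6
```

jog_arm:
  series:
    - [[-4.5,0,0],[10,19,51],1]
    - [[-4.6,0,0],[10,15,53],1]
    - [[-4.5,0,0],[10,11,54],1]
    - [[-4.6,0,0],[10,7,54],1]
    - [[0,0,0],[0,0,0],1]
    - [[0,0,0],[0,0,0],1]

```text
clock: 45.72
eef_pos: [470.1, -275.8, 147.2]
tool_rot: [-3.123, 1.563, 1.456]
force: [-0.0, -0.1, -0.4]
width: 20.4
```

```bash
python3 - <<'E'
from h import *
from dk import dark
p,Q=pose(); print(p,read_state()['width'])
dark('s9','scene',70)
C=np.array([445.4,-269.3,0]); t=C+5*ex+25*np.array([.991,-.132,0])
plan([((t[0],t[1],38),down(-7.6),35)],1)
E
```

```text
[ 470.11180776 -275.75941441  147.19619008] 20.415393140485584
dark [290. 230.] 107 (array([403., -11.]), array([76.7, 10.5]), 70.0) 14.0
dark [338. 236.] 93 (array([527.9,  38.9]), array([77.6,  9.5]), 88.8) 15.1
dark [438. 255.] 348 (array([793.2, 100.9]), array([65. , 20.3]), 3.9) 46.2
dark [269. 290.] 118 (array([ 465.4, -207.5]), array([20.6, 29.8]), 81.8) 30.4
dark [240. 310.] 593 (array([ 432.9, -283.2]), array([122.2,  47.5]), 82.3) 30.8
[[[0,-0.1,-0],[27,0,1],1],[[0,-0.1,-0],[27,0,1],1],[[0,-0.1,-0],[28,0,1],1],[[0.1,-0.1,-0],[27,-1,0],1]]
```

jog_arm:
  series:
    - [[0,0,0],[40,0,1],1]
    - [[0,0,0],[40,0,1],1]
    - [[0,0,0],[20,0,0],1]
    - [[0,0,0],[8,0,0],1]
    - [[0,0,0],[0,0,0],1]
    - [[0,0,0],[0,0,0],-0.2]
    - [[0,0,0],[0,0,0],-0.2]
    - [[0,0,0],[0,0,0],-0.2]

```text
clock: 46.78
eef_pos: [470.3, -277.8, 39.7]
tool_rot: [2.988, 1.564, 1.285]
force: [-0.3, 0.3, -0.4]
width: 51.5
```

jog_arm:
  series:
    - [[0,0,0],[-50,0,0],-1]
    - [[0,0,0],[-60,0,0],-1]
    - [[0,0,0],[-60,0,0],-1]
    - [[0,0,0],[-20,0,-20],-1]
    - [[0,0,0],[0,0,0],-1]

```text
clock: 47.4
eef_pos: [473.8, -258.1, 231.2]
tool_rot: [2.544, 1.563, 0.843]
force: [-0.3, 0.0, -0.6]
width: 85.3
```

```bash
python3 - <<'E'
from h import *
from dk import dark
p,Q=pose(); print(p,read_state()['width'])
d=dark('w10',zmax=70)
w=cloud(d); X,Y,Z=w[...,0],w[...,1],w[...,2]
m=(Z>95)&(Z<118)&(X>380)&(X<520)&(Y>-420)&(Y<-250);print('handle',m.sum(),rect(w[m]))
S=grab('scene','s10')
E
```

```text
[ 473.84366732 -258.11114568  231.23639885] 85.27179368857382
dark [289. 123.] 1002 (array([ 451.1, -207.2]), array([18.9, 51.7]), 82.8) 30.0
dark [292. 166.] 954 (array([ 447.8, -252.1]), array([53. , 19.5]), 83.1) 30.0
dark [269. 189.] 994 (array([ 419.3, -274.4]), array([53.1, 20.5]), 85.3) 29.9
dark [318. 189.] 904 (array([ 471.5, -281.4]), array([52.9, 19. ]), 83.0) 30.0
dark [294. 227.] 871 (array([ 439.4, -321.7]), array([53.9, 19.4]), 83.5) 29.9
handle 772 (array([ 431.6, -359.6]), array([10. , 45.5]), 82.2)
```

View pics/w10.png

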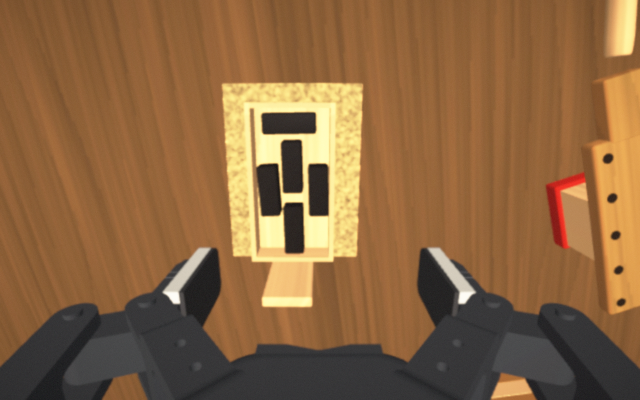

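View pics/s10.png

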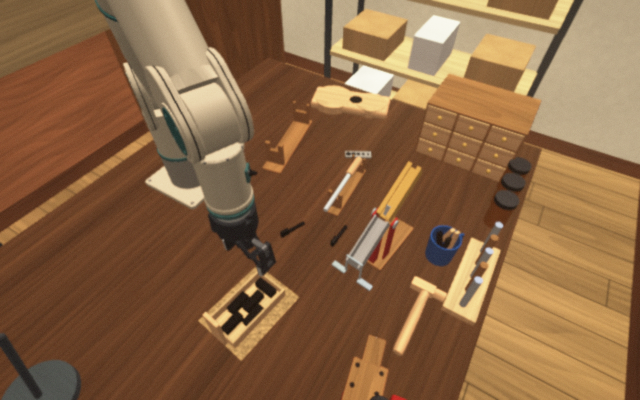

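```bash
python3 - <<'E'
from h import *
d=load('w10'); w=cloud(d)
yl=np.array([.991,-.132,0]);C=np.array([445.4,-269.3,0]); a=(w-C)@ex; b=(w-C)@yl; Z=w[...,2]; g=d['img'].astype(int)
m=(abs(Z-3)<4)&(abs(a)<115)&(abs(b)<90)&(g[...,0]>150)&(g[...,1]>120)&(g[...,2]<160)
q=np.stack([a[m],b[m]],1); print('mat a',np.percentile(q[:,0],[.5,99.5]),'b',np.percentile(q[:,1],[.5,99.5]),m.sum())
m=(Z>30)&(Z<40)&(abs(a)<105)&(abs(b)<60)&(g[...,0]>130); q=np.stack([a[m],b[m]],1); print('rim a',np.percentile(q[:,0],[.5,99.5]),'b',np.percentile(q[:,1],[.5,99.5]))
E
```

```text
mat a [-103.18703641  100.99763796] b [-76.70167353  75.02309289] 10044
rim a [-82.36876401  88.45686482] b [-46.37180358  43.74363195]
```

```bash
python3 -c "
from cell import *
print(finish_job())"
```

```text
the job is handed in; nothing more can be done
None
```

The job is handed in, about 48 s into the 210 s allowed. I tipped the tube to its stop and pushed both wedged blanks out with the rod. The rod went back on its rest. I raised the gate with the held tray's rim and caught both blanks, drawing the tray 37 mm outward so the second one slid in. The tray went back on the mat, and I put the three stray blanks into it one by one.

Last checks:
- **Blanks:** all five lie flat on the tray floor, with tops at 30 mm.
- **Tray:** it is upright and about 4 mm from the mat's centre, turned to match the mat.
- **Gate:** its ears are back at the height measured at the start, so it is shut.
- **Tube:** it slopes about 31° by camera. It met its stop firmly, at about 25 N.
- **Rod:** it lies in its notches within about 2 mm of where it started.
- **Left alone:** both pegs measure in place within the camera's error of a few millimetres. The mug, hammer and gauge look unmoved in the last picture, but I did not measure them.

Disagreements and slips:
- The text puts the fingertips 25 mm ahead of the TCP, but I measured them about level with it. Because of this my first push passed over the tube's mouth without touching it. I corrected for it after that.
- I turned the wrong way once while approaching a stray. I fixed it before grasping and nothing was touched.
- The fixed cameras differed by up to about 6 mm in x, so I averaged them or used the wrist camera.

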